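Set out the board-game puzzle

ROBOT

A 7-joint arm with a two-finger parallel gripper is mounted at the origin on the work surface. World frame = base frame: x ahead of the robot, y to its left, z up, the work surface at z = 0. Lengths are in m, angles in rad, forces in N, time in s.
With the tool pointing down it reaches from about 0.35 to 0.9 m from the base axis. Payload 8.1 kg.
Tool frame: the origin (TCP) lies midway between the tips of the shut fingers; the grasp point (between the pads) lies arm.hold_point_z behind it (arm.hold_point_z is the distance from the TCP to the grasp point, in m); z points along the fingers, x is the direction in which the jaws open and shut, and the axes are right-handed (so a half turn about z gives the same grasp; the last joint's range is limited). The gripper opens to 92 mm and grips with 3 to 60 N. Pads are 19 mm wide; open, the fingers measure 130 mm over their backs; the gripper's body (75 mm by 190 mm) begins 47 mm behind the grasp point.
Start: joints at [1.127, 0.434, 0.025, 1.573, -0.012, 1.134, -0.075], TCP at [0.209, -0.589, 0.227] pointing down, gripper open.
Joint ranges: [-2.62, 2.62], [-0.44, 2.09], [-1.27, 1.32], [0.08, 2.57], [-1.32, 4.46], [0.12, 2], [-2.74, 2.74]. Speed limits (rad/s): [2.22, 2.22, 3.01, 3.01, 3.14, 3.14, 3.14].

INTERFACE

Orientations are given as a rotation vector (axis times angle).
In Python, from cell import arm gives the robot as it stands.
- The arm moves only by the shell command python3 -m pendant 'ROWS' [FORCE]. ROWS is JSON, a list of rows, each an object with "dp": the shift along the tool's x, y, z in m, a list of three; "rotation": the turn, a rotation vector about the tool's x, y, z in rad, a list of three; "fingers": the closure, from -1 (fully open) to 1 (shut). In form: [{"dp": [x, y, z], "rotation": [rx, ry, rz], "fingers": fingers}, ...]. A call has 1 to 20 rows; each row is the pose to reach, as a shift and turn from the pose measured when the call began, along the tool's axes at that moment; what a row does not reach only later rows make up. A row lasts 1/8 s, in which the tool goes at most 62.5 mm and 10.7 degrees, less where a joint would pass 70% of its speed; a pose out of reach is approached as far as the arm can. A call with a gripper value outside its range is refused whole. The fingers move at their own pace and stop on an object; FORCE is the grip in N (left out, the last holds). Time passes only in rows, so rows that repeat a pose let the fingers close. It gives the time, the measured TCP pose, the force and the opening at its end, in the units of the state.
- arm.observe(): the state, without advancing time (a new reading comes with each control period).
- arm.get_image(name): name is "scene" or "top"; returns the picture (384x512x3 uint8, blue, green, red); there is no depth.
- arm.camera_params(name): a dict with "camera_matrix" (3x3 intrinsics, pixels), "rvec" (rotation vector, rad) and "tvec" (3), from world to camera coordinates, as OpenCV has them. Camera axes: x right, y down, z forward; pixel columns grow to the right and rows downward; lengths in m; the calibration is good to about 2 mm. A picture is of the moment at which its call begins. camera_params takes no time and is no camera call.
- arm.sign_off(): hands the job in, once; it reports no verdict.
The state is a dict: "clock": time; "joints": joint angles; "dq": joint speeds; "joint_efforts": joint torques, N m; "position": TCP position; "ee_rot": TCP orientation; "force": force on the tool from outside, world axes, zero at the start; "ft_torque": the same for the moment, N m; "width": opening from 0.0 (shut) to 1.0 (fully open).
Only numpy, scipy, OpenCV 4.12 (cv2) and the standard library are available. Lean on these libraries where they do the work, as an engineer would, in place of code of your own. Each camera call takes 0.05 s, during which the arm holds its last target.

TASK

Set out the puzzle for the next players: put every loose tile that is on the table onto the brown strip, and with the wooden straightedge push them all away from you, points foremost, into one straight row with their flat ends on the strip's black line. Then tip the puzzle box back by its handle until it leans on its rest by itself, slide the straightedge's blade flat under its raised front edge by some 15 mm, let the box down onto the blade, and leave it propped like that, leaning slightly back. Leave the glasses case and the two mugs where they are.

Things in the scene. Friction and masses are not known exactly. Their poses are not given: they have to be found in the camera images.
- strip: Fixed brown wooden strip, 125 (x) by 280 (y) by 6 mm thick. Origin: on the table under the middle of its line, a thin black line along y at x = 0. It reaches from x = -70 mm (near the robot) to +55 mm. x points away from the robot. Strip and rest stand on either side of the table, which on which varies.
- rest: Fixed wooden back rest. Origin: on the table under the middle of the standing box's front edge; x away from the robot, y along the box's front. Foot board 5 mm thick, x = 62 to 162 mm, keeps the box's rear edge (x = 60) from sliding back. Rail 12 mm thick along y at x = 124, 95 mm up, posts at y = +-98: the box balances at about 0.37 rad back, leans on the rail at 0.54 and stays.
- box_handle (a point): Middle of the puzzle box's handle: level steel bar 10 mm thick, 90 mm long along the box's y, on end posts 35 mm above the box's top. Loose plywood box, about 450 g, diagram on its front: 60 deep (x) by 150 wide (y) by 140 mm high; this point is over its centre, 175 mm above its underside. x from front (robot side) to back, z up along the box. Starts flat before the rest.
- puzzle_box: The same puzzle box; origin at the centre of its underside, same axes.
- edge_grip (a point): Centre of the straightedge's dark upright grip block, 40 (x) by 16 (y) mm, from 8 to 50 mm above the underside; this point is 30 mm above it. Flat wooden blade 95 (x) by 260 (y) by 8 mm, 160 g in all; x points from the grip to the straight working edge, 70 mm in front of this point; the blade ends 25 mm behind it. Starts lying flat in front of the box.
- edge_front (a point): Middle of the straightedge's working edge, half-way up the blade (4 mm above the underside); same axes.
- straightedge: The same straightedge; origin at the centre of the blade's underside, 22.5 mm in front of the grip.
- tile1_mid (a point): Tile 1 (may be absent): light wooden piece shaped like a house: body 26 (x) by 28 (y) mm with a point ending 27 mm ahead (+x) of this point, 14 mm thick, 25 g. This point: middle of the body, half-way up; the flat end is 13 mm behind it (-x). Lies flat on the strip short of the line, or on the table beyond the strip, point roughly away from the robot.
- tile2_mid (a point): Tile 2 (may be absent): light wooden piece shaped like a house: body 26 (x) by 28 (y) mm with a point ending 27 mm ahead (+x) of this point, 14 mm thick, 25 g. This point: middle of the body, half-way up; the flat end is 13 mm behind it (-x). Lies flat on the strip short of the line, or on the table beyond the strip, point roughly away from the robot.
- tile3_mid (a point): Tile 3 (may be absent): light wooden piece shaped like a house: body 26 (x) by 28 (y) mm with a point ending 27 mm ahead (+x) of this point, 14 mm thick, 25 g. This point: middle of the body, half-way up; the flat end is 13 mm behind it (-x). Lies flat on the strip short of the line, or on the table beyond the strip, point roughly away from the robot.
- tile4_mid (a point): Tile 4 (may be absent): light wooden piece shaped like a house: body 26 (x) by 28 (y) mm with a point ending 27 mm ahead (+x) of this point, 14 mm thick, 25 g. This point: middle of the body, half-way up; the flat end is 13 mm behind it (-x). Lies flat on the strip short of the line, or on the table beyond the strip, point roughly away from the robot.
- tile1: Tile 1 again; origin at the underside, below the point given above.
- tile2: Tile 2 again; origin at the underside, below the point given above.
- tile3: Tile 3 again; origin at the underside, below the point given above.
- tile4: Tile 4 again; origin at the underside, below the point given above.
- glasses_case: Bystander: dark glasses case 130 x 50 x 34 mm between strip and rest; origin at its underside centre.
- mug_a: Bystander: white mug, 76 mm across, 88 mm high, handle at +y; origin at its underside centre.
- mug_b: Bystander: blue mug of the same size, at the side of the table.
Mind the look-alikes: they are no part of the job. Of the things that look like the puzzle_box, the larger one is meant. What is shaped like the tile3 but blue is not meant.

How it is judged:
On the way, in this order (a step that is already met when the one before it is completed fails the run):
1. the held straightedge pushes against a tile ((contact force between straightedge and tile1 above 0.02 N or contact force between straightedge and tile2 above 0.02 N or contact force between straightedge and tile3 above 0.02 N or contact force between straightedge and tile4 above 0.02 N) and contact force between the fingers and straightedge above 0.5 N), for 0.05 s.
2. every tile present lies on the strip in one row, flat end within 5 mm of the line and square to it within 0.15 rad (x of tile1_mid in the frame of strip between 0.008 and 0.018 m and y of tile1_mid in the frame of strip between -0.14 and 0.14 m and z of tile1_mid in the frame of strip between 0.009 and 0.017 m and angle between the x axis of each of tile1_mid, tile2_mid, tile3_mid, tile4_mid and the x axis of strip, either way round below 0.15 rad and x of tile2_mid in the frame of strip between 0.008 and 0.018 m and y of tile2_mid in the frame of strip between -0.14 and 0.14 m and z of tile2_mid in the frame of strip between 0.009 and 0.017 m and x of tile3_mid in the frame of strip between 0.008 and 0.018 m and y of tile3_mid in the frame of strip between -0.14 and 0.14 m and z of tile3_mid in the frame of strip between 0.009 and 0.017 m and x of tile4_mid in the frame of strip between 0.008 and 0.018 m and y of tile4_mid in the frame of strip between -0.14 and 0.14 m and z of tile4_mid in the frame of strip between 0.009 and 0.017 m), for 0.2 s.
3. the puzzle box, let go, leans back on its rest (angle between box_handle's own z axis and vertical between 0.45 and 0.7 rad and contact force between the fingers and puzzle_box below 0.1 N), for 0.3 s.
4. while the box leans back, the blade lies under its raised front, its working edge 6 to 45 mm behind where the box's front edge stood (angle between box_handle's own z axis and vertical above 0.4 rad and x of edge_front in the frame of rest between 0.006 and 0.045 m and y of edge_front in the frame of rest between -0.1 and 0.1 m and height (world z) of edge_front below 0.02 m), for 0.2 s.
At the end, for the whole second after the job is handed in: All tiles on the strip, flat ends within 5 mm of the line and square within 0.15 rad; box resting on the blade, leaning back 0.10 to 0.33 rad, within 40 mm of its rest's middle; straightedge flat on the table, its edge 6 to 45 mm behind the place of the box's front, within 100 mm sideways (all of step 2 and angle between box_handle's own z axis and vertical between 0.1 and 0.33 rad and y of box_handle in the frame of rest between -0.04 and 0.04 m and x of edge_front in the frame of rest between 0.006 and 0.045 m and y of edge_front in the frame of rest between -0.1 and 0.1 m and height (world z) of edge_front below 0.01 m and angle between edge_grip's own z axis and vertical below 0.06 rad and contact force between puzzle_box and straightedge above 0.3 N); the robot touches nothing.
It fails at once if a bystander (glasses case or mug) is moved more than 30 mm (distance of any of glasses_case, mug_a, mug_b from where it was at the start of the episode above 0.03 m).
It fails at once if the puzzle box is knocked over (angle between box_handle's own z axis and vertical above 1 rad).
Of tile1, tile2, tile3, tile4 only 3 to 4 are there at a start; the rules pass over those that are not, and their reading is None.
At some moment in a run one of tile1, tile2, tile3, tile4 may be knocked a few centimetres aside while the robot is not near it.
Once in a run the grip may slacken for a moment while it holds something.
It also fails if it takes over 210 s, if anything falls off the work surface, if the arm or the gripper's body presses on something with over 40 N, if the wrist force passes 120 N, or if a joint passes its speed limit or range.

## Working session

There is one attempt and no reset: what is moved stays moved. The work goes in short steps, Python scripts to look and compute and a shell command to move; the robot and the scene stay as the last step left them, time stands still between calls to the robot, and variables do not carry over. Pictures are saved under pics/ and viewed, and the job is handed in when it is done.

```bash
ls; mkdir -p pics; python3 - <<'E'
from cell import arm
import cv2,numpy as np
print(arm.observe()); print(arm.hold_point_z)
for n in("scene","top"):
    cv2.imwrite(f"pics/{n}0.png",arm.get_image(n)); print(arm.camera_params(n))
E
```

```text
pics
{'clock': 0.0, 'joints': array([ 1.12739821,  0.43522396,  0.0249617 ,  1.57409447, -0.01160486,
        1.13401289, -0.07510962]), 'dq': array([-0.00029904,  0.00027185,  0.00015209, -0.00031818, -0.00054191,
        0.0003798 ,  0.00032875]), 'joint_efforts': array([-6.09999279e-04, -6.67855239e+01,  9.85014550e-01, -3.14471626e+01,
       -6.03386946e-02,  4.29551932e-02,  1.29011255e-04]), 'position': array([ 0.20867991, -0.58858401,  0.22594526]), 'ee_rot': array([-2.56524789e+00,  1.81219246e+00,  2.15934360e-03]), 'force': array([ 0.21278263, -0.19585406, -1.05914927]), 'ft_torque': array([-0.00359326,  0.05052183, -0.03487602]), 'width': 1.0022901773506636}
0.0188
{'camera_matrix': array([[381.62187052,   0.        , 253.27889008],
       [  0.        , 381.62187052, 190.13447338],
       [  0.        ,   0.        ,   1.        ]]), 'rvec': array([ 2.07665161,  1.0410555 , -0.50025427]), 'tvec': array([-0.33387289, -0.18636685,  1.46702797])}
{'camera_matrix': array([[423.2674364 ,   0.        , 254.57691196],
       [  0.        , 423.2674364 , 194.4981803 ],
       [  0.        ,   0.        ,   1.        ]]), 'rvec': array([ 2.20374392, -2.18541871,  0.07140966]), 'tvec': array([-0.01339963,  0.57147933,  1.59516534])}
```

View pics/scene0.png

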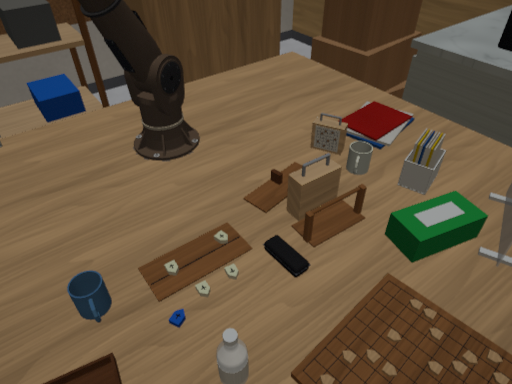

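View pics/top0.png

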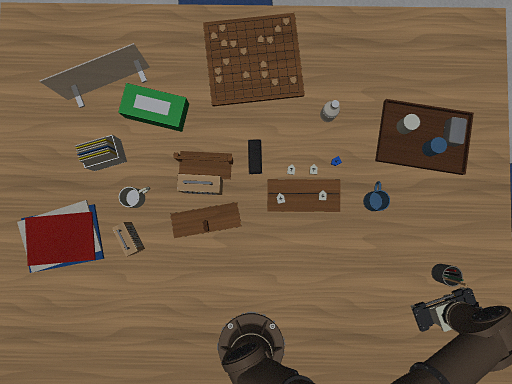

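The scene view shows the strip with two tiles on it and two beyond it, plus a blue decoy. The top view shows tiles near (281,198), (323,195), (292,169) and (314,169), the straightedge near (206,220) and the box near (200,184). Next I'll enlarge both.

```bash
python3 - <<'E'
import cv2
im=cv2.imread('pics/top0.png')
cv2.imwrite('pics/t_a.png',cv2.resize(im[135:245,160:260],None,fx=5,fy=5,interpolation=cv2.INTER_CUBIC))
cv2.imwrite('pics/t_b.png',cv2.resize(im[145:225,255:400],None,fx=5.5,fy=5.5,interpolation=cv2.INTER_CUBIC))
im=cv2.imread('pics/scene0.png')
cv2.imwrite('pics/s_a.png',cv2.resize(im[150:330,130:380],None,fx=3.2,fy=3.2,interpolation=cv2.INTER_CUBIC))
E
```

```text
(no output)
```

View pics/t_a.png

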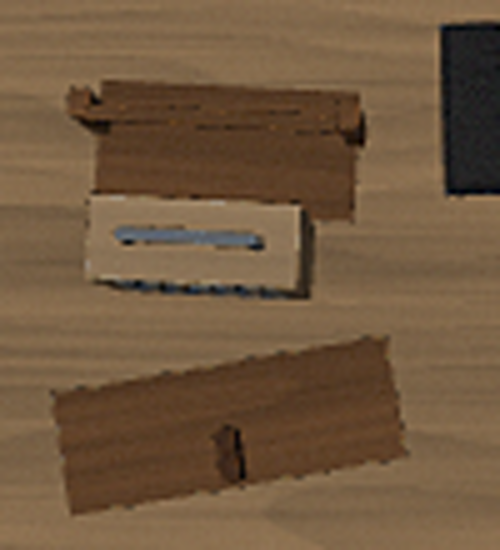

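View pics/t_b.png

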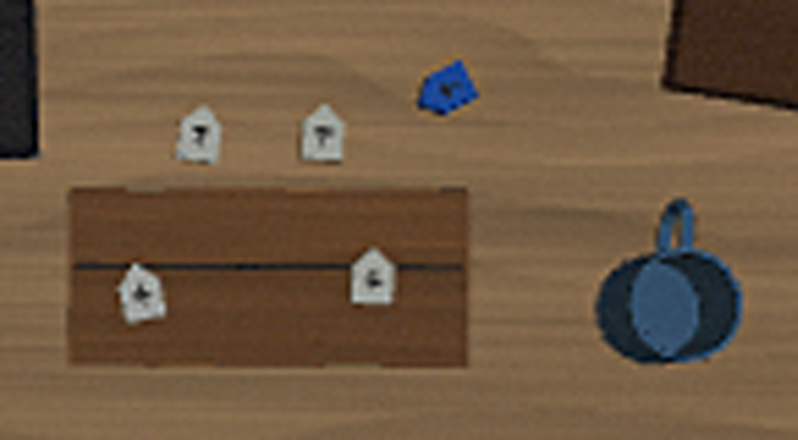

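View pics/s_a.png

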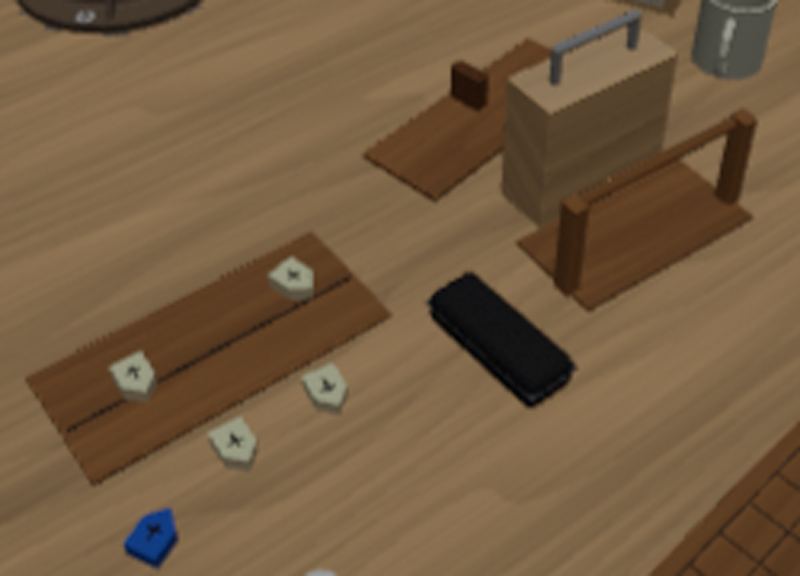

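```bash
cat > h.py <<'E'
import cv2,numpy as np
from cell import arm
P={}
def cam(n):
    if n not in P:
        c=arm.camera_params(n); R=cv2.Rodrigues(c['rvec'])[0]; P[n]=(c['camera_matrix'],R,np.array(c['tvec']).ravel())
    return P[n]
def w(n,uv,z):
    K,R,t=cam(n); uv=np.atleast_2d(np.array(uv,float))
    d=(R.T@np.linalg.inv(K)@np.c_[uv,np.ones(len(uv))].T).T; o=-R.T@t
    return o+d*((z-o[2])/d[:,2])[:,None]
def px(n,X):
    K,R,t=cam(n); p=(K@(R@np.atleast_2d(X).T+t[:,None])).T; return p[:,:2]/p[:,2:]
def tri(uv1,uv2): # top, scene
    A=[];
    for n,uv in(("top",uv1),("scene",uv2)):
        K,R,t=cam(n); M=K@np.c_[R,t]; A+= [uv[0]*M[2]-M[0],uv[1]*M[2]-M[1]]
    X=np.linalg.svd(np.array(A))[2][-1]; return X[:3]/X[3]
def tilemask(im):
    h=cv2.cvtColor(im,cv2.COLOR_BGR2HSV); return ((h[...,1]<70)&(h[...,2]>130)).astype(np.uint8)*255
def comps(m,amin=20):
    n,l,s,c=cv2.connectedComponentsWithStats(m); return [(c[i],s[i],(l==i)) for i in range(1,n) if s[i,4]>=amin]
def tiles(im,roi,n="top",z=None):
    m=tilemask(im); q=np.zeros_like(m); x0,y0,x1,y1=roi; q[y0:y1,x0:x1]=m[y0:y1,x0:x1]
    q=cv2.morphologyEx(q,cv2.MORPH_CLOSE,np.ones((3,3)))
    return comps(q,30)
E
python3 - <<'E'
from h import *
np.set_printoptions(precision=4,suppress=True)
im=cv2.imread('pics/top0.png')
for c,s,l in tiles(im,(255,145,350,225)): 
    ys,xs=np.nonzero(l)
    for z in(.014,.020):
        p=w("top",np.c_[xs,ys],z)[:,:2]; e,v=np.linalg.eigh(np.cov(p.T)); a=np.arctan2(v[1,1],v[0,1])
        print(c,s[4],z,p.mean(0),np.degrees(a),np.sqrt(e*12))
ta=lambda u,v:(160+u/5-.4,135+v/5-.4); tb=lambda u,v:(255+u/5.5-.4,145+v/5.5-.4); sa=lambda u,v:(130+u/3.2-.35,150+v/3.2-.35)
print("strip top TL TR BR BL",w("top",[tb(68,187),tb(467,187),tb(467,366),tb(68,366)],.006))
print("line",w("top",[tb(75,266),tb(462,268)],.006))
print("strip sc TL(farleft in top) ..",w("scene",[sa(390,315),sa(95,484),sa(27,380),sa(312,234)],.006), "line",w("scene",[sa(350,278),sa(68,430)],.006))
print("edge top FL FR BR BL",w("top",[ta(52,394),ta(387,337),ta(408,455),ta(72,515)],.008))
print("edge scene FR BR", w("scene",[sa(435,198),sa(365,157)],.008))
print("grip top",w("top",[ta(213,428),ta(238,425)],.05))
print("box top BL BR FR FL",w("top",[ta(92,196),ta(302,207),ta(298,294),ta(85,278)],.14))
print("box sc",w("scene",[sa(505,85),sa(548,110),sa(676,52)],.14))
print("handle ends top",w("top",[ta(113,232),ta(263,243)],.18), "sc",w("scene",[sa(556,47),sa(634,15)],.18))
print("foot top back L/R, front R", w("top",[ta(100,88),ta(360,100),ta(354,221),ta(95,195)],.005))
print("foot sc",w("scene",[sa(519,243),sa(590,310),sa(752,214)],.005))
print("case",w("top",[ta(440,27),ta(447,192),tb(38,155),tb(33,0)],.034), "mug", w("top",[(133,197)],.088))
E
```

```text
[290.8462 169.2923] 65 0.014 [ 0.6697 -0.1468] 171.90282567998167 [0.0272 0.036 ]
[290.8462 169.2923] 65 0.02 [ 0.6689 -0.1462] 171.90282567998156 [0.0271 0.0359]
[313.2812 169.0312] 64 0.014 [ 0.6714 -0.2328] 167.38743512894632 [0.0268 0.0347]
[313.2812 169.0312] 64 0.02 [ 0.6707 -0.2319] 167.3874351289463 [0.0267 0.0346]
[322.2623 195.3934] 61 0.014 [ 0.5705 -0.2671] 179.17098787633662 [0.028  0.0313]
[322.2623 195.3934] 61 0.02 [ 0.5702 -0.2661] 179.17098787633688 [0.0279 0.0312]
[280.193  198.0877] 57 0.014 [ 0.5589 -0.1065] -162.99408670061263 [0.0245 0.0336]
[280.193  198.0877] 57 0.02 [ 0.5586 -0.1061] -162.9940867006126 [0.0244 0.0334]
strip top TL TR BR BL [[ 0.6338 -0.0558  0.006 ]
 [ 0.6363 -0.335   0.006 ]
 [ 0.5111 -0.3345  0.006 ]
 [ 0.5088 -0.0566  0.006 ]]
line [[ 0.5786 -0.061   0.006 ]
 [ 0.5795 -0.3313  0.006 ]]
strip sc TL(farleft in top) .. [[ 0.6354 -0.0595  0.006 ]
 [ 0.6364 -0.3353  0.006 ]
 [ 0.5133 -0.3365  0.006 ]
 [ 0.5137 -0.0589  0.006 ]] line [[ 0.5796 -0.0623  0.006 ]
 [ 0.5789 -0.3307  0.006 ]]
edge top FL FR BR BL [[0.4971 0.3133 0.008 ]
 [0.5428 0.0583 0.008 ]
 [0.4529 0.0413 0.008 ]
 [0.4053 0.2963 0.008 ]]
edge scene FR BR [[0.5455 0.0589 0.008 ]
 [0.458  0.0401 0.008 ]]
grip top [[0.4723 0.1853 0.05  ]
 [0.4747 0.1668 0.05  ]]
box top BL BR FR FL [[0.6351 0.2625 0.14  ]
 [0.6286 0.1145 0.14  ]
 [0.5671 0.1165 0.14  ]
 [0.5771 0.2663 0.14  ]]
box sc [[0.5789 0.109  0.14  ]
 [0.6274 0.1157 0.14  ]
 [0.6354 0.2624 0.14  ]]
handle ends top [[0.6062 0.2406 0.18  ]
 [0.5995 0.1378 0.18  ]] sc [[0.6031 0.143  0.18  ]
 [0.6094 0.2294 0.18  ]]
foot top back L/R, front R [[0.7331 0.2816 0.005 ]
 [0.7256 0.0812 0.005 ]
 [0.6319 0.0847 0.005 ]
 [0.6502 0.2839 0.005 ]]
foot sc [[0.6359 0.0851 0.005 ]
 [0.7333 0.081  0.005 ]
 [0.7377 0.2816 0.005 ]]
case [[ 0.7776  0.0197  0.034 ]
 [ 0.6518  0.0132  0.034 ]
 [ 0.653  -0.0341  0.034 ]
 [ 0.7604 -0.0298  0.034 ]] mug [[0.5545 0.4333 0.088 ]]
```

```bash
cat >> h.py <<'E'
from scipy.spatial.transform import Rotation as Ro
def plan(xyz,yawx,tilt=0.0):
    """target TCP, tool x at world yaw yawx(deg), z down, tilted by tilt(rad) about world y"""
    s=arm.observe(); R0=Ro.from_rotvec(s['ee_rot']); y=np.radians(yawx)
    x=np.array([np.cos(y),np.sin(y),0]); z=np.array([0,0,-1.]); Rt=Ro.from_matrix(np.c_[x,np.cross(z,x),z])
    Rt=Ro.from_rotvec([0,tilt,0])*Rt
    dp=R0.inv().apply(np.array(xyz)-s['position']); rv=(R0.inv()*Rt).as_rotvec()
    print("dp",np.round(dp,4),"rot",np.round(rv,4),"pos",np.round(s['position'],4))
E
python3 - <<'E'
from h import *
np.set_printoptions(precision=4,suppress=True)
im=cv2.imread('pics/scene0.png')
for c,s,l in tiles(im,(150,220,260,310)):
    ys,xs=np.nonzero(l); print(c,s[4],w("scene",c,.014)[0],w("scene",c,.020)[0])
print("cams",[-cam(n)[1].T@cam(n)[2] for n in("top","scene")])
plan([.666,-.146,.12],-98)
E
```

```text
[221.3086 235.358 ] 81 [ 0.5523 -0.1034  0.014 ] [ 0.5572 -0.1061  0.02  ]
[171.3824 266.0196] 102 [ 0.5652 -0.2653  0.014 ] [ 0.5701 -0.2668  0.02  ]
[231.4286 269.4375] 112 [ 0.6681 -0.1471  0.014 ] [ 0.6722 -0.1495  0.02  ]
[202.7077 286.8   ] 130 [ 0.6697 -0.2332  0.014 ] [ 0.6738 -0.2349  0.02  ]
cams [array([0.4768, 0.0011, 1.626 ]), array([ 1.2036, -0.4594,  0.7992])]
dp [-0.2642 -0.5789  0.1063] rot [0.0005 0.0014 0.4804] pos [ 0.2087 -0.5886  0.226 ]
```

```bash
python3 -m pendant '[{"dp":[-0.2642,-0.5789,0.1063],"rotation":[0,0,0.48],"fingers":-0.1},{"dp":[-0.2642,-0.5789,0.1063],"rotation":[0,0,0.48],"fingers":-0.1},{"dp":[-0.2642,-0.5789,0.1063],"rotation":[0,0,0.48],"fingers":-0.1},{"dp":[-0.2642,-0.5789,0.1063],"rotation":[0,0,0.48],"fingers":-0.1},{"dp":[-0.2642,-0.5789,0.1063],"rotation":[0,0,0.48],"fingers":-0.1},{"dp":[-0.2642,-0.5789,0.1063],"rotation":[0,0,0.48],"fingers":-0.1},{"dp":[-0.2642,-0.5789,0.1063],"rotation":[0,0,0.48],"fingers":-0.1},{"dp":[-0.2642,-0.5789,0.1063],"rotation":[0,0,0.48],"fingers":-0.1},{"dp":[-0.2642,-0.5789,0.1063],"rotation":[0,0,0.48],"fingers":-0.1},{"dp":[-0.2642,-0.5789,0.1063],"rotation":[0,0,0.48],"fingers":-0.1},{"dp":[-0.2642,-0.5789,0.1063],"rotation":[0,0,0.48],"fingers":-0.1},{"dp":[-0.2642,-0.5789,0.1063],"rotation":[0,0,0.48],"fingers":-0.1},{"dp":[-0.2642,-0.5789,0.1063],"rotation":[0,0,0.48],"fingers":-0.1},{"dp":[-0.2642,-0.5789,0.1063],"rotation":[0,0,0.48],"fingers":-0.1}]' 10; python3 -c "
from h import *
plan([.666,-.146,.004],-98)"
```

```text
clock: 1.85
position: [0.665, -0.1484, 0.1205]
ee_rot: [2.058, -2.373, -0.001]
force: [0.2, -0.6, -0.1]
width: 0.545
dp [-0.0025 -0.0007  0.1165] rot [ 0.0007  0.0001 -0.0025] pos [ 0.665  -0.1484  0.1205]
```

```bash
python3 -m pendant '[{"dp":[-0.0025,-0.0007,0.06],"rotation":[0,0,0],"fingers":-0.1},{"dp":[-0.0025,-0.0007,0.1],"rotation":[0,0,0],"fingers":-0.1},{"dp":[-0.0025,-0.0007,0.1165],"rotation":[0,0,0],"fingers":-0.1},{"dp":[-0.0025,-0.0007,0.1165],"rotation":[0,0,0],"fingers":-0.1},{"dp":[-0.0025,-0.0007,0.1165],"rotation":[0,0,0],"fingers":1},{"dp":[-0.0025,-0.0007,0.1165],"rotation":[0,0,0],"fingers":1},{"dp":[-0.0025,-0.0007,0.1165],"rotation":[0,0,0],"fingers":1},{"dp":[-0.0025,-0.0007,0.1165],"rotation":[0,0,0],"fingers":1},{"dp":[-0.0025,-0.0007,0.1],"rotation":[0,0,0],"fingers":1},{"dp":[-0.0025,-0.0007,0.07],"rotation":[0,0,0],"fingers":1},{"dp":[-0.0025,-0.0007,0.07],"rotation":[0,0,0],"fingers":1}]' 10; python3 -c "
from h import *
plan([.545,-.165,.05],-90);plan([.545,-.165,.011],-90)
cv2.imwrite('pics/s1.png',cv2.resize(arm.get_image('scene')[150:330,130:330],None,fx=3.5,fy=3.2))"
```

```text
clock: 3.22
position: [0.6681, -0.1464, 0.0541]
ee_rot: [-2.056, 2.371, -0.005]
force: [-0.1, -0.3, -0.1]
width: 0.303
dp [0.0359 0.1193 0.0035] rot [-0.0047 -0.0002 -0.1422] pos [ 0.6681 -0.1464  0.0541]
dp [0.0359 0.1194 0.0425] rot [-0.0047 -0.0002 -0.1422] pos [ 0.6681 -0.1464  0.0541]
```

View pics/s1.png

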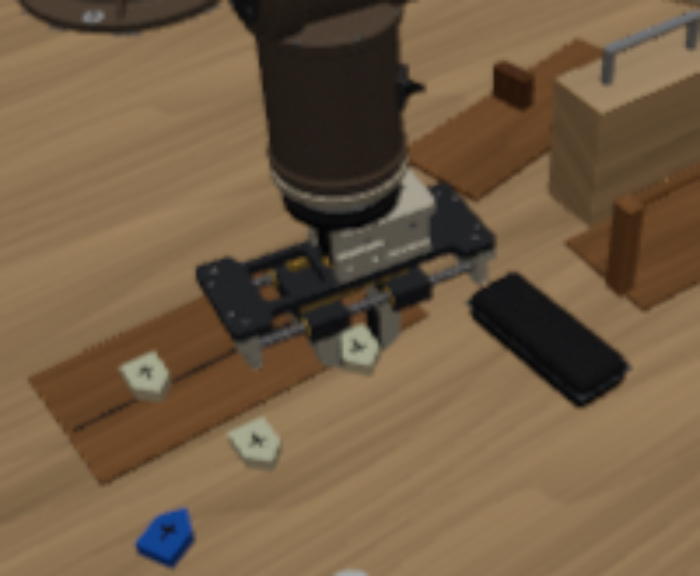

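The tile is gripped between the fingers (image ≈(358,345)), so I'll place it on the strip.

```bash
python3 -m pendant '[{"dp":[0.0359,0.1193,0.0035],"rotation":[-0.004,0,-0.142],"fingers":1},{"dp":[0.0359,0.1193,0.0035],"rotation":[-0.004,0,-0.142],"fingers":1},{"dp":[0.0359,0.1193,0.0035],"rotation":[-0.004,0,-0.142],"fingers":1},{"dp":[0.0359,0.1193,0.0035],"rotation":[-0.004,0,-0.142],"fingers":1},{"dp":[0.0359,0.1194,0.0425],"rotation":[-0.004,0,-0.142],"fingers":1},{"dp":[0.0359,0.1194,0.0425],"rotation":[-0.004,0,-0.142],"fingers":1},{"dp":[0.0359,0.1194,0.0425],"rotation":[-0.004,0,-0.142],"fingers":1},{"dp":[0.0359,0.1194,0.0425],"rotation":[-0.004,0,-0.142],"fingers":0.25},{"dp":[0.0359,0.1194,0.0425],"rotation":[-0.004,0,-0.142],"fingers":0.25},{"dp":[0.0359,0.1194,0.0425],"rotation":[-0.004,0,-0.142],"fingers":0.25},{"dp":[0.0359,0.1193,-0.03],"rotation":[-0.004,0,-0.142],"fingers":0.25},{"dp":[0.0359,0.1193,-0.06],"rotation":[-0.004,0,-0.142],"fingers":0.25}]' 10; python3 -c "
from h import *
im=arm.get_image('scene')
for c,s,l in tiles(im,(150,200,260,310)): print(c,s[4],w('scene',c,.014)[0],w('scene',c,.020)[0])
cv2.imwrite('pics/s2.png',cv2.resize(im[150:330,130:330],None,fx=3.5,fy=3.2))
plan([.668,-.2325,.06],-94);plan([.668,-.2325,.004],-94)"
```

```text
clock: 4.78
position: [0.5442, -0.1649, 0.1144]
ee_rot: [2.221, -2.221, -0.0]
force: [0.5, -0.4, -1.2]
width: 0.373
[221.3255814  235.41860465] 86 [ 0.55247867 -0.10347953  0.014     ] [ 0.55745363 -0.10619948  0.02      ]
[201.71428571 242.68131868] 91 [ 0.54279536 -0.16128014  0.014     ] [ 0.54784431 -0.16355842  0.02      ]
[171.43925234 265.94392523] 107 [ 0.56507846 -0.26510187  0.014     ] [ 0.56995714 -0.26658683  0.02      ]
[202.77443609 286.82706767] 133 [ 0.66988244 -0.23311701  0.014     ] [ 0.6739603  -0.23484637  0.02      ]
dp [ 0.0669 -0.1209  0.0601] rot [-0.0062 -0.0013  0.0695] pos [ 0.5468 -0.1654  0.1193]
dp [ 0.0668 -0.1206  0.1161] rot [-0.0062 -0.0013  0.0695] pos [ 0.5468 -0.1654  0.1193]
```

View pics/s2.png

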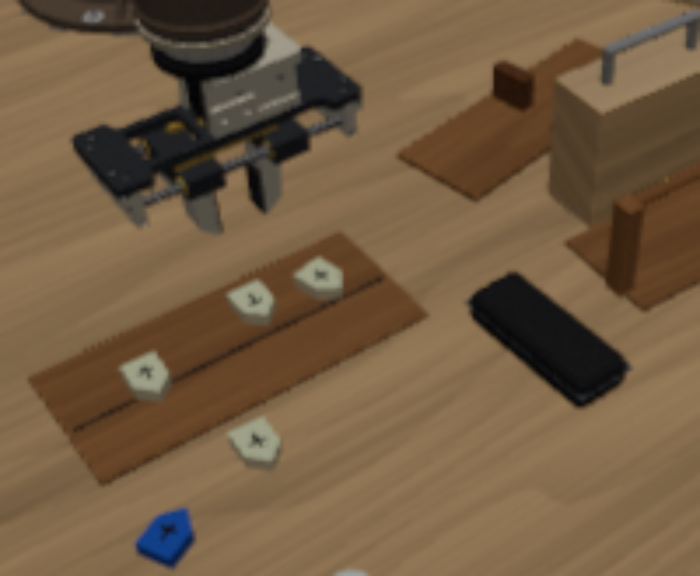

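Tile 3 sits on the strip now, near (250,300). Next is the fourth, near (255,443).

```bash
python3 -m pendant '[{"dp":[0.0669,-0.1209,0.05],"rotation":[-0.006,0,0.07],"fingers":-0.1},{"dp":[0.0669,-0.1209,0.05],"rotation":[-0.006,0,0.07],"fingers":-0.1},{"dp":[0.0669,-0.1209,0.05],"rotation":[-0.006,0,0.07],"fingers":-0.1},{"dp":[0.0669,-0.1209,0.06],"rotation":[-0.006,0,0.07],"fingers":-0.1},{"dp":[0.0669,-0.1206,0.1],"rotation":[-0.006,0,0.07],"fingers":-0.1},{"dp":[0.0669,-0.1206,0.116],"rotation":[-0.006,0,0.07],"fingers":-0.1},{"dp":[0.0669,-0.1206,0.116],"rotation":[-0.006,0,0.07],"fingers":-0.1},{"dp":[0.0669,-0.1206,0.116],"rotation":[-0.006,0,0.07],"fingers":1},{"dp":[0.0669,-0.1206,0.116],"rotation":[-0.006,0,0.07],"fingers":1},{"dp":[0.0669,-0.1206,0.116],"rotation":[-0.006,0,0.07],"fingers":1},{"dp":[0.0669,-0.1206,0.116],"rotation":[-0.006,0,0.07],"fingers":1},{"dp":[0.0669,-0.1206,0.09],"rotation":[-0.006,0,0.07],"fingers":1},{"dp":[0.0669,-0.1206,0.065],"rotation":[-0.006,0,0.07],"fingers":1},{"dp":[0.0669,-0.1206,0.065],"rotation":[-0.006,0,0.07],"fingers":1}]' 10; python3 -c "
from h import *
plan([.545,-.214,.05],-90);plan([.545,-.214,.011],-90)"
```

```text
clock: 6.58
position: [0.6692, -0.2329, 0.0574]
ee_rot: [-2.141, 2.297, -0.007]
force: [-0.1, -0.1, -0.4]
width: 0.3
dp [-0.0102  0.1253  0.0068] rot [-0.0041 -0.0022 -0.0704] pos [ 0.6692 -0.2329  0.0574]
dp [-0.0102  0.1254  0.0458] rot [-0.0041 -0.0022 -0.0704] pos [ 0.6692 -0.2329  0.0574]
```

```bash
python3 -m pendant '[{"dp":[-0.009,0.127,0.0068],"rotation":[-0.004,-0.002,-0.07],"fingers":1},{"dp":[-0.009,0.127,0.0068],"rotation":[-0.004,-0.002,-0.07],"fingers":1},{"dp":[-0.009,0.127,0.0068],"rotation":[-0.004,-0.002,-0.07],"fingers":1},{"dp":[-0.009,0.127,0.0068],"rotation":[-0.004,-0.002,-0.07],"fingers":1},{"dp":[-0.009,0.127,0.03],"rotation":[-0.004,-0.002,-0.07],"fingers":1},{"dp":[-0.009,0.127,0.0455],"rotation":[-0.004,-0.002,-0.07],"fingers":1},{"dp":[-0.009,0.127,0.0455],"rotation":[-0.004,-0.002,-0.07],"fingers":1},{"dp":[-0.009,0.127,0.0455],"rotation":[-0.004,-0.002,-0.07],"fingers":0.3},{"dp":[-0.009,0.127,0.0455],"rotation":[-0.004,-0.002,-0.07],"fingers":0.3},{"dp":[-0.009,0.127,0.0455],"rotation":[-0.004,-0.002,-0.07],"fingers":0.3},{"dp":[-0.009,0.127,0],"rotation":[-0.004,-0.002,-0.07],"fingers":0.3},{"dp":[-0.009,0.127,-0.05],"rotation":[-0.004,-0.002,-0.07],"fingers":0.3},{"dp":[-0.009,0.127,-0.06],"rotation":[-0.004,-0.002,-0.07],"fingers":0.3}]' 10; python3 -c "
from h import *
im=arm.get_image('scene')
for c,s,l in tiles(im,(150,200,260,310)): print(c,s[4],w('scene',c,.020)[0])
cv2.imwrite('pics/s3.png',cv2.resize(im[150:330,130:330],None,fx=3.5,fy=3.2))
R=10.5
plan([.452,.173,.12],-79.5);plan([.452,.173,.012],-79.5)"
```

```text
clock: 8.2
position: [0.5449, -0.2156, 0.1206]
ee_rot: [-2.219, 2.22, -0.009]
force: [0.3, 0.7, 0.2]
width: 0.35
[221.3255814  235.41860465] 86 [ 0.55745363 -0.10619948  0.02      ]
[201.80681818 242.80681818] 88 [ 0.54839266 -0.16358965  0.02      ]
[185.14285714 250.85714286] 91 [ 0.54633906 -0.2138545   0.02      ]
[171.49056604 265.97169811] 106 [ 0.5701179  -0.26652246  0.02      ]
dp [-0.3884  0.0927 -0.0011] rot [-0.0047 -0.0022 -0.1838] pos [ 0.5445 -0.2154  0.1201]
dp [-0.3886  0.0933  0.1069] rot [-0.0047 -0.0022 -0.1838] pos [ 0.5445 -0.2154  0.1201]
```

View pics/s3.png

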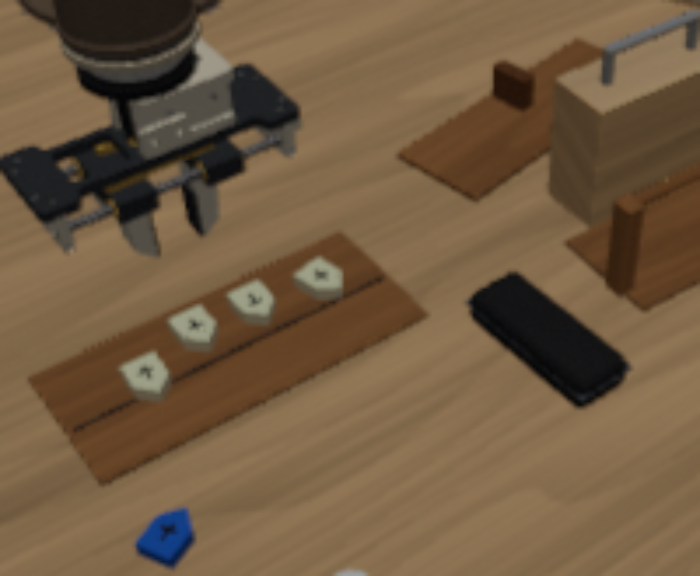

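All four tiles are on the strip short of the line. Next I fetch the straightedge.

```bash
python3 -m pendant '[{"dp":[-0.3884,0.0927,-0.001],"rotation":[-0.005,-0.002,-0.184],"fingers":-0.1},{"dp":[-0.3884,0.0927,-0.001],"rotation":[-0.005,-0.002,-0.184],"fingers":-0.1},{"dp":[-0.3884,0.0927,-0.001],"rotation":[-0.005,-0.002,-0.184],"fingers":-0.1},{"dp":[-0.3884,0.0927,-0.001],"rotation":[-0.005,-0.002,-0.184],"fingers":-0.1},{"dp":[-0.3884,0.0927,-0.001],"rotation":[-0.005,-0.002,-0.184],"fingers":-0.1},{"dp":[-0.3884,0.0927,-0.001],"rotation":[-0.005,-0.002,-0.184],"fingers":-0.1},{"dp":[-0.3884,0.0927,-0.001],"rotation":[-0.005,-0.002,-0.184],"fingers":-0.1},{"dp":[-0.3884,0.0927,-0.001],"rotation":[-0.005,-0.002,-0.184],"fingers":-0.1},{"dp":[-0.3884,0.0927,-0.001],"rotation":[-0.005,-0.002,-0.184],"fingers":-0.1},{"dp":[-0.3886,0.0931,0.05],"rotation":[-0.005,-0.002,-0.184],"fingers":-0.1},{"dp":[-0.3886,0.0931,0.05],"rotation":[-0.005,-0.002,-0.184],"fingers":-0.1}]' 40; python3 -c "
from h import *
im=arm.get_image('scene')
cv2.imwrite('pics/s4.png',cv2.resize(im[100:280,210:410],None,fx=3.5,fy=3.2))
plan([.452,.173,.012],-79.5)"
```

```text
clock: 9.62
position: [0.4498, 0.1703, 0.0664]
ee_rot: [2.408, -2.007, -0.004]
force: [-0.0, -0.8, 0.6]
width: 0.549
dp [-0.0017 -0.0016  0.0561] rot [ 0.0043 -0.0017 -0.0018] pos [0.4509 0.1711 0.0681]
```

View pics/s4.png

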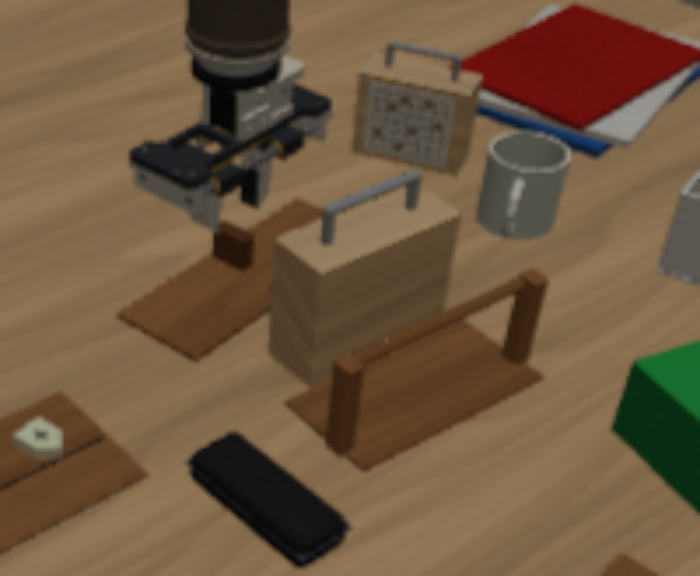

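The gripper is over the grip block (near (235,243)) with the fingers either side of it. Now I go down, close and lift.

```bash
python3 -m pendant '[{"dp":[-0.0017,-0.0016,0.03],"rotation":[0.004,-0.002,0],"fingers":-0.1},{"dp":[-0.0017,-0.0016,0.056],"rotation":[0.004,-0.002,0],"fingers":-0.1},{"dp":[-0.0017,-0.0016,0.056],"rotation":[0.004,-0.002,0],"fingers":-0.1},{"dp":[-0.0017,-0.0016,0.056],"rotation":[0.004,-0.002,0],"fingers":1},{"dp":[-0.0017,-0.0016,0.056],"rotation":[0.004,-0.002,0],"fingers":1},{"dp":[-0.0017,-0.0016,0.056],"rotation":[0.004,-0.002,0],"fingers":1},{"dp":[-0.0017,-0.0016,0.056],"rotation":[0.004,-0.002,0],"fingers":1},{"dp":[-0.0017,-0.0016,0.056],"rotation":[0.004,-0.002,0],"fingers":1},{"dp":[-0.0017,-0.0016,0.03],"rotation":[0.004,-0.002,0],"fingers":1},{"dp":[-0.0017,-0.0016,-0.004],"rotation":[0.004,-0.002,0],"fingers":1},{"dp":[-0.0017,-0.0016,-0.004],"rotation":[0.004,-0.002,0],"fingers":1},{"dp":[-0.0017,-0.0016,-0.004],"rotation":[0.004,-0.002,0],"fingers":1}]' 40; python3 -c "
from h import *
im=arm.get_image('scene')
cv2.imwrite('pics/s5.png',cv2.resize(im[100:280,210:410],None,fx=3.5,fy=3.2))
im=arm.get_image('top')
cv2.imwrite('pics/t5.png',cv2.resize(im[135:245,160:360],None,fx=4,fy=4))
print(arm.observe())"
```

```text
clock: 11.18
position: [0.4518, 0.1728, 0.0716]
ee_rot: [2.413, -2.011, -0.001]
force: [-0.1, -0.2, -0.1]
width: 0.173
{'clock': 11.275, 'joints': array([-0.32260107,  0.42284368, -0.19739273,  2.06974564,  0.13037891,
        0.66251717, -1.9955488 ]), 'dq': array([ 0.00022541,  0.00326735,  0.00036465, -0.00020671,  0.00147958,
        0.00232137, -0.00162934]), 'joint_efforts': array([ 5.08913083e-02, -5.67310774e+01, -1.90436013e+00, -2.18870080e+01,
        1.92117359e-02, -1.28710382e-01, -1.96747016e-03]), 'position': array([0.45143958, 0.17271304, 0.07110835]), 'ee_rot': array([ 2.41220131e+00, -2.00993531e+00, -1.93728995e-03]), 'force': array([-0.65208555, -0.55171546, -1.89188734]), 'ft_torque': array([0.01639881, 0.05591952, 0.0540465 ]), 'width': 0.17449557891940193}
```

View pics/s5.png

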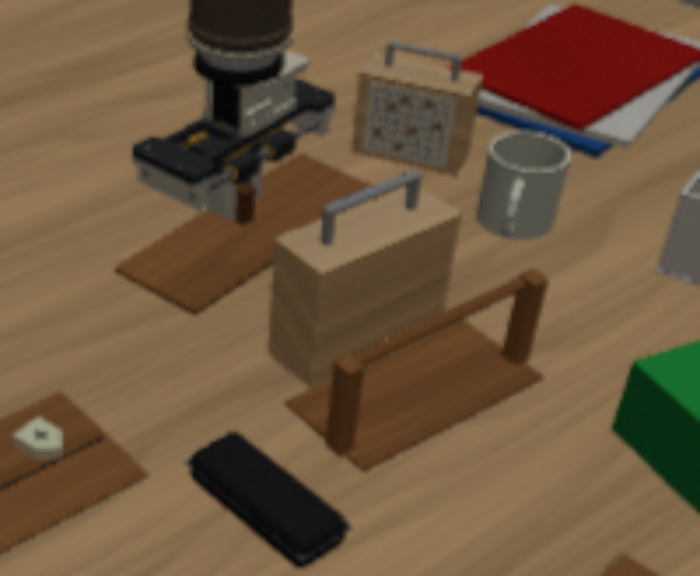

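View pics/t5.png

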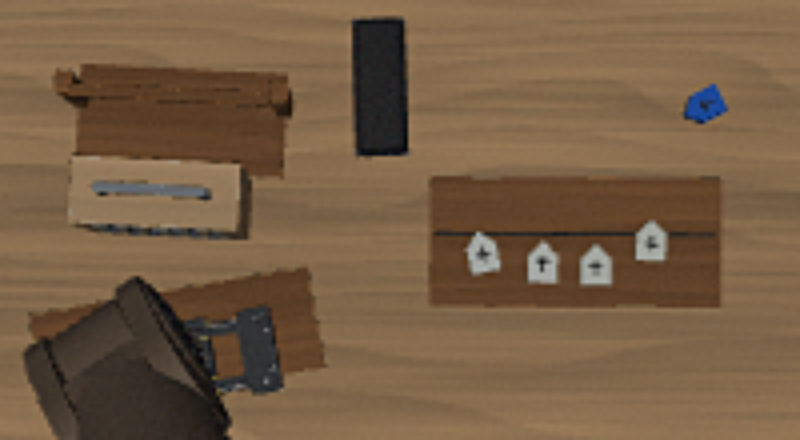

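```bash
python3 -c "
from h import *
plan([.425,-.19,.07],-89.7)"
```

```text
dp [0.352  0.0915 0.0014] rot [ 0.0021 -0.0004  0.1762] pos [0.4514 0.1727 0.0711]
```

```bash
python3 -m pendant '[{"dp":[0.03,0.02,0],"rotation":[0,0,0.03],"fingers":1},{"dp":[0.08,0.04,0],"rotation":[0,0,0.06],"fingers":1},{"dp":[0.13,0.06,0],"rotation":[0,0,0.09],"fingers":1},{"dp":[0.18,0.08,0],"rotation":[0,0,0.12],"fingers":1},{"dp":[0.23,0.0915,0],"rotation":[0,0,0.15],"fingers":1},{"dp":[0.28,0.0915,0],"rotation":[0,0,0.176],"fingers":1},{"dp":[0.32,0.0915,0.001],"rotation":[0,0,0.176],"fingers":1},{"dp":[0.345,0.0915,0.001],"rotation":[0,0,0.176],"fingers":1},{"dp":[0.352,0.0915,0.001],"rotation":[0.002,0,0.176],"fingers":1},{"dp":[0.352,0.0915,0.001],"rotation":[0.002,0,0.176],"fingers":1},{"dp":[0.352,0.0915,0.001],"rotation":[0.002,0,0.176],"fingers":1}]' 40; python3 -c "
from h import *
im=arm.get_image('scene')
cv2.imwrite('pics/s6.png',cv2.resize(im[100:320,100:350],None,fx=3.2,fy=2.6))
cv2.imwrite('pics/s6r.png',im)
im=arm.get_image('top');cv2.imwrite('pics/t6r.png',im)
cv2.imwrite('pics/t6.png',cv2.resize(im[135:265,240:400],None,fx=5,fy=4.5))
plan([.425,-.19,.019],-89.7)"
```

```text
clock: 12.65
position: [0.4247, -0.1886, 0.0701]
ee_rot: [2.229, -2.213, -0.001]
force: [0.7, 0.3, -1.9]
width: 0.172
dp [ 0.0011 -0.0001  0.0513] rot [0.0003 0.     0.002 ] pos [ 0.4249 -0.1889  0.0703]
```

View pics/s6.png

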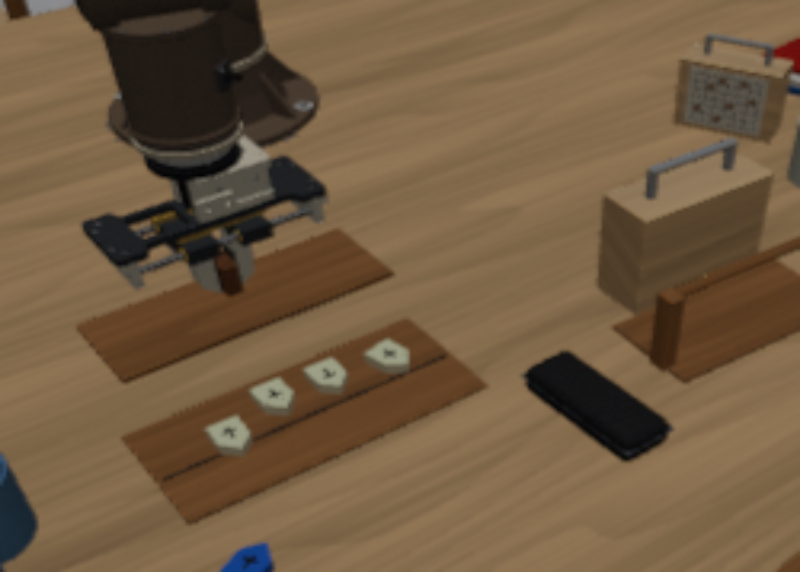

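View pics/t6.png

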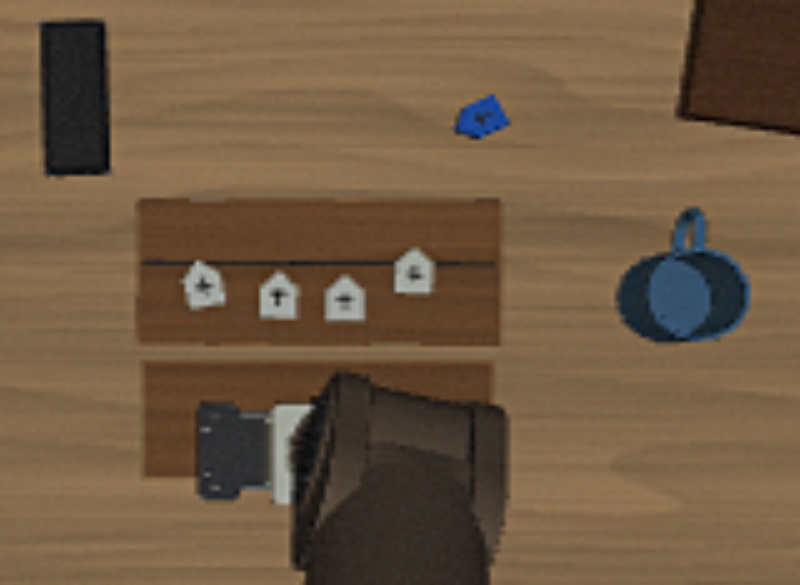

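```bash
python3 -c "
from h import *
a=tri((268.2,215.3),(222.2,204.3));b=tri((338.6,215.3),(139.0,245.8));print(a,b,(a+b)/2)
print(w('top',[(268.2,215.3),(338.6,215.3)],.066),w('scene',[(222.2,204.3),(139,245.8)],.066))
"
```

```text
[ 0.49264977 -0.05878448  0.06380214] [ 0.49548698 -0.31668935  0.06421989] [ 0.49406837 -0.18773691  0.06401102]
[[ 0.49237738 -0.05911991  0.066     ]
 [ 0.49451148 -0.31868258  0.066     ]] [[ 0.49509915 -0.05947997  0.066     ]
 [ 0.49896383 -0.31454125  0.066     ]]
```

```bash
python3 -m pendant '[{"dp":[0.001,0,0.02],"rotation":[0,0,0.002],"fingers":1},{"dp":[0.001,0,0.04],"rotation":[0,0,0.002],"fingers":1},{"dp":[0.001,0,0.0508],"rotation":[0,0,0.002],"fingers":1},{"dp":[0.001,0,0.0508],"rotation":[0,0,0.002],"fingers":1},{"dp":[0.001,-0.01,0.0508],"rotation":[0,0,0.002],"fingers":1},{"dp":[0.001,-0.02,0.0508],"rotation":[0,0,0.002],"fingers":1},{"dp":[0.001,-0.026,0.0508],"rotation":[0,0,0.002],"fingers":1},{"dp":[0.001,-0.032,0.0508],"rotation":[0,0,0.002],"fingers":1},{"dp":[0.001,-0.038,0.0508],"rotation":[0,0,0.002],"fingers":1},{"dp":[0.001,-0.044,0.0508],"rotation":[0,0,0.002],"fingers":1},{"dp":[0.001,-0.05,0.0508],"rotation":[0,0,0.002],"fingers":1},{"dp":[0.001,-0.056,0.0508],"rotation":[0,0,0.002],"fingers":1},{"dp":[0.001,-0.06,0.0508],"rotation":[0,0,0.002],"fingers":1},{"dp":[0.001,-0.064,0.0508],"rotation":[0,0,0.002],"fingers":1},{"dp":[0.001,-0.068,0.0508],"rotation":[0,0,0.002],"fingers":1},{"dp":[0.001,-0.072,0.0508],"rotation":[0,0,0.002],"fingers":1},{"dp":[0.001,-0.075,0.0508],"rotation":[0,0,0.002],"fingers":1},{"dp":[0.001,-0.075,0.0508],"rotation":[0,0,0.002],"fingers":1}]' 40; python3 -c "
from h import *
im=arm.get_image('scene')
cv2.imwrite('pics/s7.png',cv2.resize(im[180:300,120:280],None,fx=5,fy=5))
im=arm.get_image('top')
cv2.imwrite('pics/t7.png',cv2.resize(im[155:225,255:355],None,fx=8,fy=8))
plan([.510,-.19,.0195],-89.7)"
```

```text
clock: 15.0
position: [0.5003, -0.1892, 0.0195]
ee_rot: [-2.227, 2.215, -0.0]
force: [-0.2, 0.4, -1.4]
width: 0.174
dp [ 0.0007 -0.01    0.    ] rot [ 0.0002 -0.      0.0001] pos [ 0.5    -0.1893  0.0195]
```

View pics/s7.png

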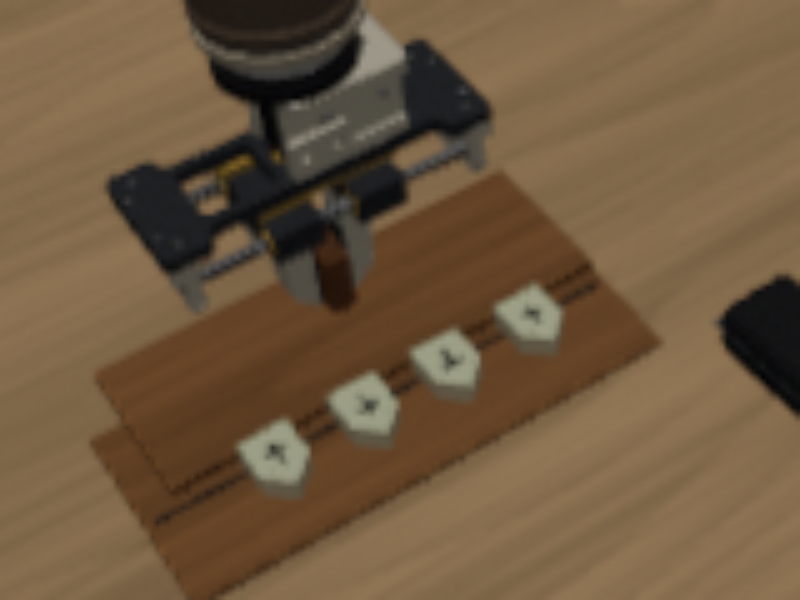

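View pics/t7.png

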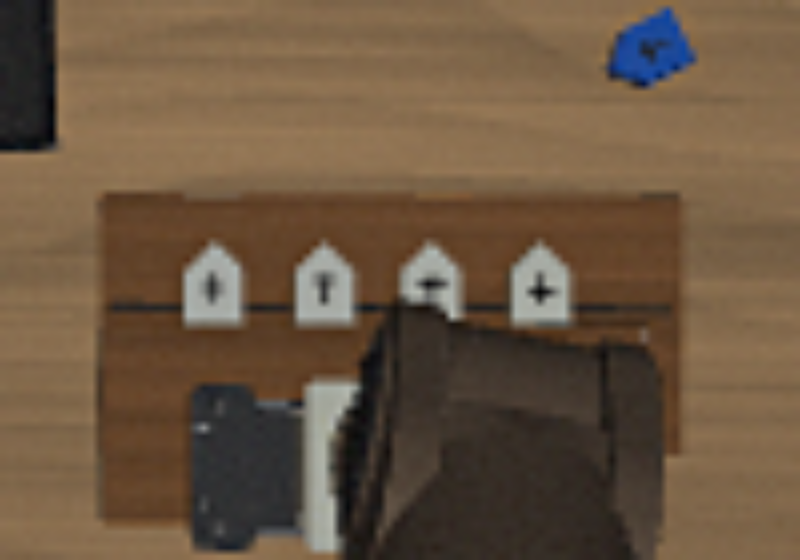

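All four tiles are square against the blade, about 2 px short of the line. I'll measure the remaining distance.

```bash
python3 -c "
from h import *
f=lambda a,b:(120+a/5-.4,180+b/5-.4)
print('edge',w('scene',[f(172,492),f(590,266)],.0155)); print('line',w('scene',[f(157,521),f(598,285)],.006))
g=lambda a,b:(255+a/8-.44,155+b/8-.44)
print('tilebase top',w('top',[g(213,326),g(325,326),g(540,326)],.02),'line',w('top',[g(110,306),g(670,307)],.006))
"
```

```text
edge [[ 0.57419612 -0.31816035  0.0155    ]
 [ 0.57294605 -0.06213939  0.0155    ]]
line [[ 0.57841245 -0.33017171  0.006     ]
 [ 0.58010794 -0.06205891  0.006     ]]
tilebase top [[ 0.56915749 -0.10979933  0.02      ]
 [ 0.56961179 -0.16306166  0.02      ]
 [ 0.57048443 -0.26537075  0.02      ]] line [[ 0.57914617 -0.06131691  0.006     ]
 [ 0.58096874 -0.33016719  0.006     ]]
```

```bash
python3 -m pendant '[{"dp":[0,-0.002,0],"rotation":[0,0,0],"fingers":1},{"dp":[0,-0.004,0],"rotation":[0,0,0],"fingers":1},{"dp":[0,-0.006,0],"rotation":[0,0,0],"fingers":1},{"dp":[0,-0.008,0],"rotation":[0,0,0],"fingers":1},{"dp":[0,-0.0095,0],"rotation":[0,0,0],"fingers":1},{"dp":[0,-0.0095,0],"rotation":[0,0,0],"fingers":1},{"dp":[0,-0.0095,0],"rotation":[0,0,0],"fingers":1}]' 40; python3 -c "
from h import *
im=arm.get_image('scene')
cv2.imwrite('pics/s8.png',cv2.resize(im[200:300,140:260],None,fx=6,fy=6))
im=arm.get_image('top')
cv2.imwrite('pics/t8.png',cv2.resize(im[165:215,260:350],None,fx=8,fy=8,interpolation=cv2.INTER_CUBIC))
print(arm.observe()['position'])"
```

```text
clock: 15.98
position: [0.5096, -0.1893, 0.0196]
ee_rot: [-2.227, 2.215, -0.0]
force: [0.1, 0.4, -1.5]
width: 0.175
[ 0.50953276 -0.18926604  0.0195731 ]
```

View pics/s8.png

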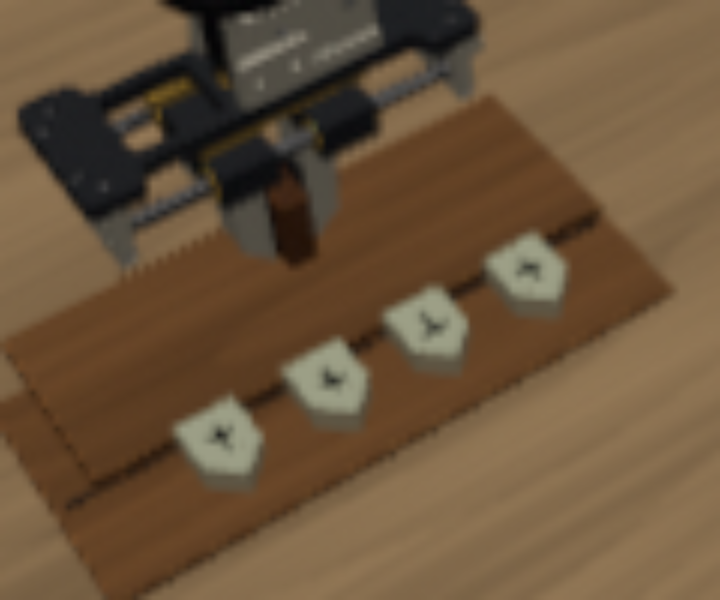

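View pics/t8.png

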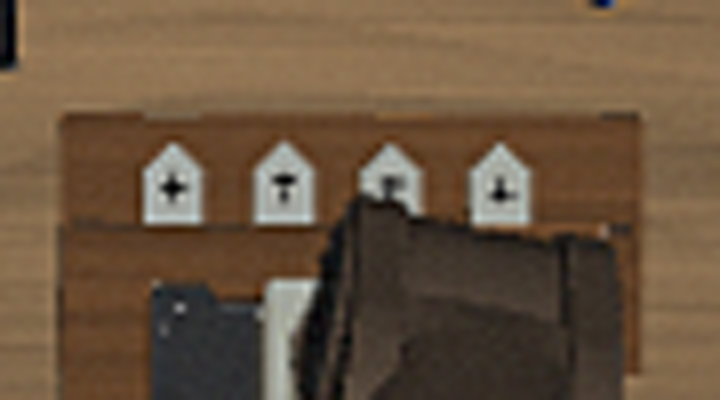

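```bash
python3 -c "
from h import *
im=arm.get_image('scene')
for c,s,l in tiles(im,(150,225,260,310)): print('sc',s[4],w('scene',c,.020)[0]-[.00375,0,0])
im=arm.get_image('top')
for c,s,l in tiles(im,(255,145,350,225)): print('top',s[4],w('top',c,.020)[0]-[.00375,0,0])
g=lambda a,b:(260+a/8-.44,165+b/8-.44)
print(w('top',[g(173,225),g(285,225),g(500,226)],.02),w('top',[g(62,115),g(640,115)],.006))
"
```

```text
sc 94 [ 0.59226821 -0.1101434   0.02      ]
sc 97 [ 0.59254543 -0.16311155  0.02      ]
sc 105 [ 0.59278651 -0.21340069  0.02      ]
sc 111 [ 0.59314741 -0.26600765  0.02      ]
top 61 [ 0.59295862 -0.10934642  0.02      ]
top 61 [ 0.59341933 -0.16266217  0.02      ]
top 46 [ 0.59850278 -0.21520908  0.02      ]
top 58 [ 0.59349895 -0.26517453  0.02      ]
top 86 [ 0.51207599 -0.16116979  0.02      ]
[[ 0.57915785 -0.10975467  0.02      ]
 [ 0.57961447 -0.16303645  0.02      ]
 [ 0.58001488 -0.26538233  0.02      ]] [[ 0.63254151 -0.05713887  0.006     ]
 [ 0.63498337 -0.33517023  0.006     ]]
```

All four mids measure x≈0.593, and flat end on the line plus 13 mm gives 0.5925. I'll back off with the straightedge.

```bash
python3 -m pendant '[{"dp":[0,0,0],"rotation":[0,0,0],"fingers":1},{"dp":[0,0.004,0],"rotation":[0,0,0],"fingers":1},{"dp":[0,0.015,0],"rotation":[0,0,0],"fingers":1},{"dp":[0,0.04,0],"rotation":[0,0,0],"fingers":1},{"dp":[0,0.065,-0.015],"rotation":[0,0,0],"fingers":1},{"dp":[0,0.075,-0.05],"rotation":[0,0,0],"fingers":1},{"dp":[0,0.075,-0.055],"rotation":[0,0,0],"fingers":1},{"dp":[0,0.075,-0.055],"rotation":[0,0,0],"fingers":1}]' 40; python3 -c "
from h import *
im=arm.get_image('scene')
for c,s,l in tiles(im,(150,225,260,310)): print('sc',s[4],w('scene',c,.020)[0]-[.00375,0,0])
cv2.imwrite('pics/s9.png',cv2.resize(im[140:300,140:380],None,fx=3.3,fy=3.3))
im=arm.get_image('top')
cv2.imwrite('pics/t9.png',cv2.resize(im[145:225,160:260],None,fx=8,fy=7,interpolation=cv2.INTER_CUBIC))
plan([.455,.186,.07],-92.5)
plan([.455,.186,.0125],-92.5)"
```

```text
clock: 17.18
position: [0.4347, -0.1898, 0.0746]
ee_rot: [-2.227, 2.215, -0.002]
force: [-0.6, 0.5, -1.5]
width: 0.175
sc 95 [ 0.59216669 -0.1100009   0.02      ]
sc 98 [ 0.59240889 -0.16296984  0.02      ]
sc 105 [ 0.59278651 -0.21340069  0.02      ]
sc 112 [ 0.59304036 -0.26588972  0.02      ]
dp [-0.3753 -0.0228  0.0039] rot [0.0009 0.0003 0.0492] pos [ 0.4343 -0.1894  0.0738]
dp [-0.3753 -0.0228  0.0614] rot [0.0009 0.0003 0.0492] pos [ 0.4343 -0.1894  0.0738]
```

View pics/s9.png

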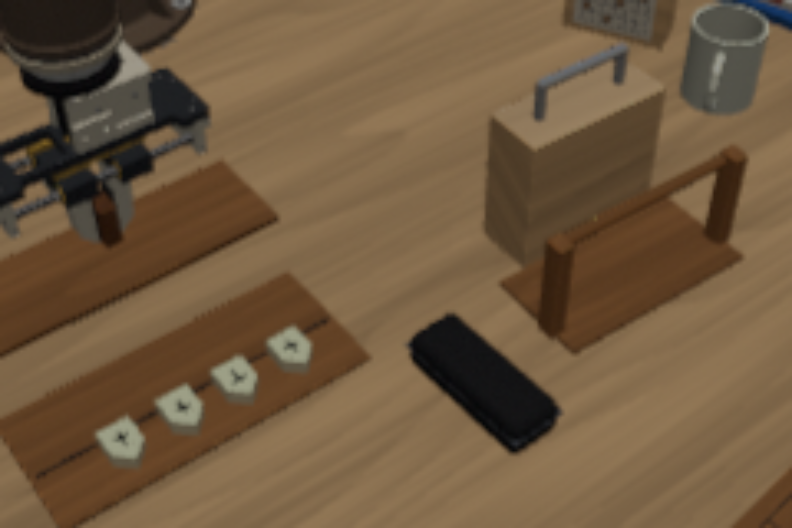

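View pics/t9.png

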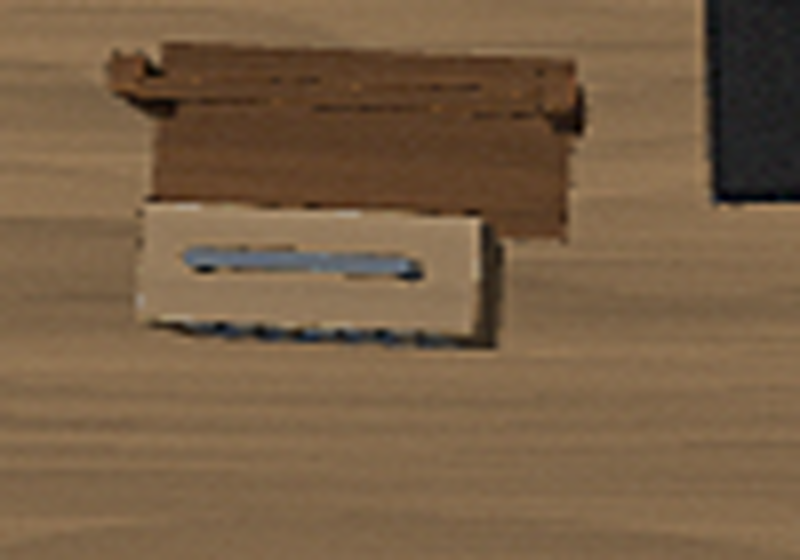

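```bash
python3 -c "
from h import *
g=lambda a,b:(160+a/8-.44,145+b/7-.43); f=lambda a,b:(140+a/3.3-.35,140+b/3.3-.35)
print('handle tri R,L',tri(g(412,264),f(541,87)),tri(g(193,257),f(622,50)))
print('box top back L R',w('top',[g(147,203),g(482,216),g(476,336),g(140,320)],.14))
print('tri backR, backL',tri(g(482,216),f(534,152)),tri(g(147,203),f(662,92)))
print('foot backR backL frontR',w('top',[g(572,62),g(163,42),g(566,240)],.005),w('scene',[f(577,350),f(742,256),f(503,284)],.005))
"
```

```text
handle tri R,L [0.60348676 0.1427967  0.17459803] [0.6055433  0.23629831 0.17342404]
box top back L R [[0.63586925 0.26272967 0.14      ]
 [0.63060114 0.11519694 0.14      ]
 [0.5700432  0.11704667 0.14      ]
 [0.57682792 0.26469301 0.14      ]]
tri backR, backL [0.63084036 0.11531834 0.13653308] [0.63561916 0.26283562 0.13424141]
foot backR backL frontR [[0.73017844 0.08330233 0.005     ]
 [0.73946745 0.28047138 0.005     ]
 [0.63169438 0.08505927 0.005     ]] [[0.73193692 0.08407064 0.005     ]
 [0.73938568 0.27894106 0.005     ]
 [0.63673417 0.08531455 0.005     ]]
```

```bash
python3 -m pendant '[{"dp":[-0.03,0,0],"rotation":[0,0,0.01],"fingers":1},{"dp":[-0.08,-0.01,0],"rotation":[0,0,0.02],"fingers":1},{"dp":[-0.13,-0.015,0],"rotation":[0,0,0.03],"fingers":1},{"dp":[-0.18,-0.02,0],"rotation":[0,0,0.045],"fingers":1},{"dp":[-0.23,-0.025,0],"rotation":[0,0,0.045],"fingers":1},{"dp":[-0.28,-0.03,0],"rotation":[0,0,0.045],"fingers":1},{"dp":[-0.33,-0.035,0],"rotation":[0,0,0.045],"fingers":1},{"dp":[-0.37,-0.038,0],"rotation":[0,0,0.045],"fingers":1},{"dp":[-0.381,-0.038,0],"rotation":[0,0,0.045],"fingers":1},{"dp":[-0.381,-0.038,0.03],"rotation":[0,0,0.045],"fingers":1},{"dp":[-0.381,-0.038,0.05],"rotation":[0,0,0.045],"fingers":1},{"dp":[-0.381,-0.038,0.058],"rotation":[0,0,0.045],"fingers":1},{"dp":[-0.381,-0.038,0.058],"rotation":[0,0,0.045],"fingers":1}]' 40; python3 -c "
from h import *
print(arm.observe()['force'],arm.observe()['width'])
im=arm.get_image('scene')
cv2.imwrite('pics/s10.png',cv2.resize(im[100:280,210:410],None,fx=3.5,fy=3.2))
plan([.47,.192,.0125],-92.3)"
```

```text
clock: 18.9
position: [0.4698, 0.1911, 0.0153]
ee_rot: [2.175, -2.264, -0.002]
force: [-0.5, -0.6, -0.3]
width: 0.174
[-0.47079128 -0.5790385  -0.32433189] 0.17449347688490227
dp [-0.0006  0.0003  0.0034] rot [0.0011 0.     0.0001] pos [0.4703 0.1914 0.0159]
```

View pics/s10.png

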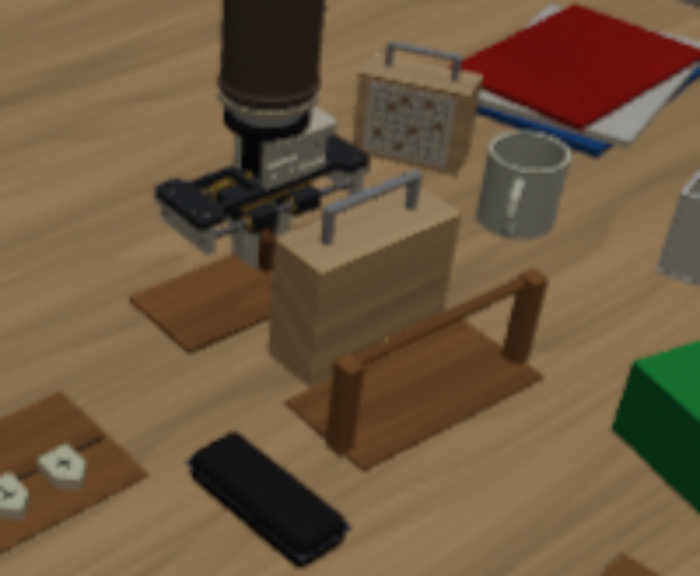

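```bash
python3 -m pendant '[{"dp":[0,0,0.002],"rotation":[0,0,0],"fingers":1},{"dp":[0,0,0.0034],"rotation":[0,0,0],"fingers":1},{"dp":[0,0,0.0034],"rotation":[0,0,0],"fingers":0.3},{"dp":[0,0,0.0034],"rotation":[0,0,0],"fingers":0.1},{"dp":[0,0,0.0034],"rotation":[0,0,0],"fingers":0.1},{"dp":[0,0,0.0034],"rotation":[0,0,0],"fingers":0.1},{"dp":[0,0,-0.03],"rotation":[0,0,0],"fingers":0.1},{"dp":[0,0,-0.08],"rotation":[0,0,0],"fingers":0.1},{"dp":[0,0,-0.14],"rotation":[0,0,0],"fingers":0.1},{"dp":[0,0,-0.20],"rotation":[0,0,0],"fingers":0.1},{"dp":[0,0,-0.24],"rotation":[0,0,0],"fingers":0.1},{"dp":[0,0,-0.24],"rotation":[0,0,0],"fingers":0.1}]' 20; python3 -c "
from h import *
plan([.6045,.1895,.25],-2.3)
im=arm.get_image('scene')
cv2.imwrite('pics/s11.png',cv2.resize(im[100:280,210:410],None,fx=3.5,fy=3.2))"
```

```text
clock: 20.45
position: [0.4721, 0.1923, 0.2592]
ee_rot: [-2.173, 2.262, -0.002]
force: [-0.7, 0.8, -0.5]
width: 0.452
dp [-0.0025 -0.1324  0.0098] rot [-5.9000e-03 -1.2000e-03 -1.5707e+00] pos [0.4721 0.1923 0.2592]
```

View pics/s11.png

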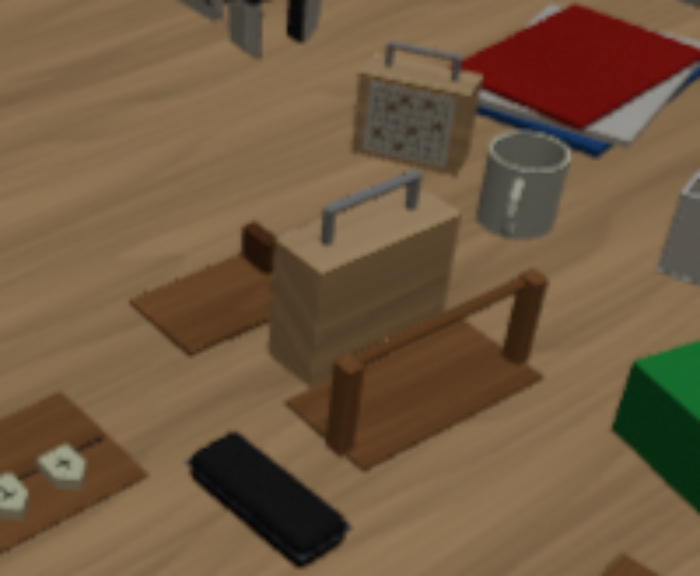

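The straightedge lies in front of the box with its grip block near (260,247). Next I turn the gripper and move it over the handle.

```bash
python3 -m pendant '[{"dp":[-0.0025,-0.1324,0],"rotation":[0,0,-1.571],"fingers":0.1},{"dp":[-0.0025,-0.1324,0],"rotation":[0,0,-1.571],"fingers":0.1},{"dp":[-0.0025,-0.1324,0],"rotation":[0,0,-1.571],"fingers":0.1},{"dp":[-0.0025,-0.1324,0],"rotation":[0,0,-1.571],"fingers":0.1},{"dp":[-0.0025,-0.1324,0],"rotation":[0,0,-1.571],"fingers":0.1},{"dp":[-0.0025,-0.1324,0],"rotation":[0,0,-1.571],"fingers":0.1},{"dp":[-0.0025,-0.1324,0.0098],"rotation":[0,0,-1.571],"fingers":0.1},{"dp":[-0.0025,-0.1324,0.0098],"rotation":[0,0,-1.571],"fingers":0.1},{"dp":[-0.0025,-0.1324,0.0098],"rotation":[0,0,-1.571],"fingers":0.1},{"dp":[-0.0025,-0.1324,0.0098],"rotation":[0,0,-1.571],"fingers":0.1},{"dp":[-0.0025,-0.1324,0.0098],"rotation":[0,0,-1.571],"fingers":0.1}]' 10; python3 -c "
from h import *
plan([.6045,.1895,.161],-2.3)"
```

```text
clock: 21.88
position: [0.6031, 0.1887, 0.2465]
ee_rot: [-3.14, 0.065, 0.0]
force: [-0.4, -0.1, -0.2]
width: 0.456
dp [ 0.0014 -0.0008  0.0855] rot [-0.0007  0.0001 -0.0014] pos [0.6031 0.1887 0.2465]
```

```bash
python3 -m pendant '[{"dp":[0.0014,-0.0008,0.03],"rotation":[0,0,0],"fingers":0.1},{"dp":[0.0014,-0.0008,0.06],"rotation":[0,0,0],"fingers":0.1},{"dp":[0.0014,-0.0008,0.0855],"rotation":[0,0,0],"fingers":0.1},{"dp":[0.0014,-0.0008,0.0855],"rotation":[0,0,0],"fingers":0.1},{"dp":[0.0014,-0.0008,0.0855],"rotation":[0,0,0],"fingers":0.4},{"dp":[0.0014,-0.0008,0.0855],"rotation":[0,0,0],"fingers":0.6},{"dp":[0.0014,-0.0008,0.0855],"rotation":[0,0,0],"fingers":0.6}]' 10; python3 -c "
from h import *
print(arm.observe()['force'])
im=arm.get_image('scene')
cv2.imwrite('pics/s12.png',cv2.resize(im[100:280,210:410],None,fx=3.5,fy=3.2))"
```

```text
clock: 22.75
position: [0.605, 0.1898, 0.1619]
ee_rot: [-3.14, 0.065, -0.002]
force: [0.5, 1.0, 0.4]
width: 0.214
[0.49150232 1.03974873 0.44507986]
```

View pics/s12.png

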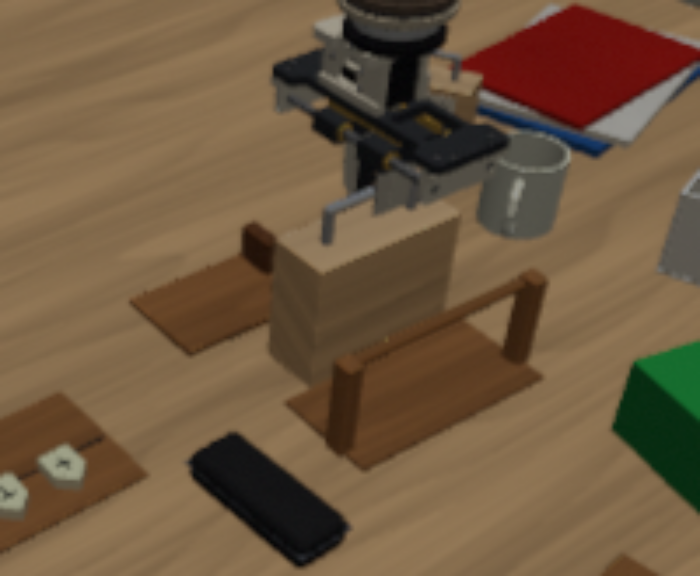

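```bash
python3 -m pendant '[{"dp":[0.006,0,0],"rotation":[0,0,0],"fingers":0.6},{"dp":[0.012,0,-0.001],"rotation":[0,0,0],"fingers":0.6},{"dp":[0.018,0,-0.001],"rotation":[0,0,0],"fingers":0.6},{"dp":[0.024,0,-0.002],"rotation":[0,0,0],"fingers":0.6},{"dp":[0.03,0,-0.002],"rotation":[0,0,0],"fingers":0.6},{"dp":[0.036,0,-0.0025],"rotation":[0,0,0],"fingers":0.6},{"dp":[0.042,0,-0.0025],"rotation":[0,0,0],"fingers":0.6},{"dp":[0.042,0,-0.0025],"rotation":[0,0,0],"fingers":0.6}]' 10; python3 -c "
from h import *
im=arm.get_image('scene')
cv2.imwrite('pics/s13.png',cv2.resize(im[100:280,210:410],None,fx=3.5,fy=3.2))"
```

```text
clock: 23.8
position: [0.6473, 0.1878, 0.1642]
ee_rot: [-3.14, 0.066, -0.002]
force: [-0.1, -0.3, -0.3]
width: 0.2
```

View pics/s13.png

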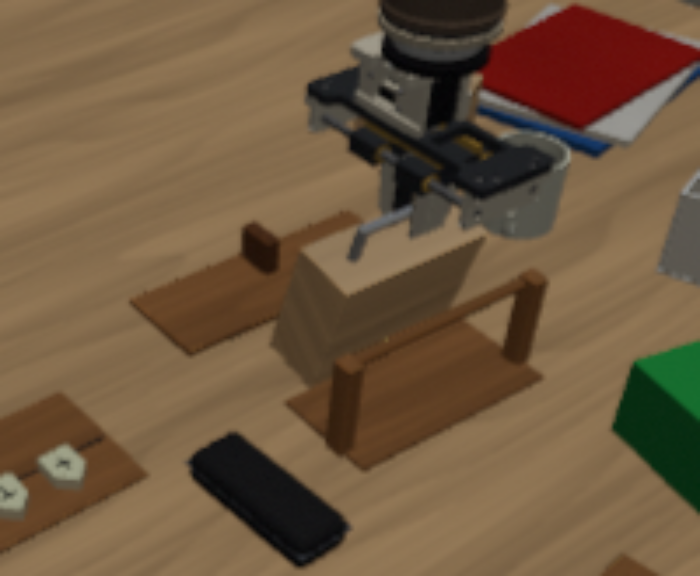

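The box tips with the handle, tilted to about 0.2 rad. I'll carry on to the rail.

```bash
python3 -m pendant '[{"dp":[0.006,0,0],"rotation":[0,0,0],"fingers":0.6},{"dp":[0.012,0,0.0005],"rotation":[0,0,0],"fingers":0.6},{"dp":[0.018,0,0.002],"rotation":[0,0,0],"fingers":0.6},{"dp":[0.024,0,0.003],"rotation":[0,0,0],"fingers":0.6},{"dp":[0.03,0,0.005],"rotation":[0,0,0],"fingers":0.6},{"dp":[0.035,0,0.006],"rotation":[0,0,0],"fingers":0.6},{"dp":[0.04,0,0.008],"rotation":[0,0,0],"fingers":0.6},{"dp":[0.044,0,0.009],"rotation":[0,0,0],"fingers":0.6},{"dp":[0.048,0,0.01],"rotation":[0,0,0],"fingers":0.6},{"dp":[0.052,0,0.011],"rotation":[0,0,0],"fingers":0.6},{"dp":[0.055,0,0.012],"rotation":[0,0,0],"fingers":0.6},{"dp":[0.055,0,0.012],"rotation":[0,0,0],"fingers":0.6},{"dp":[0.055,0,0.012],"rotation":[0,0,0],"fingers":0.6}]' 10; python3 -c "
from h import *
print(arm.observe()['force'])
im=arm.get_image('scene')
cv2.imwrite('pics/s14.png',cv2.resize(im[100:280,210:410],None,fx=3.5,fy=3.2))"
```

```text
clock: 25.48
position: [0.7019, 0.1856, 0.1522]
ee_rot: [-3.14, 0.066, -0.002]
force: [-0.2, 0.5, 0.4]
width: 0.201
[-0.22763295  0.48279012  0.41170238]
```

View pics/s14.png

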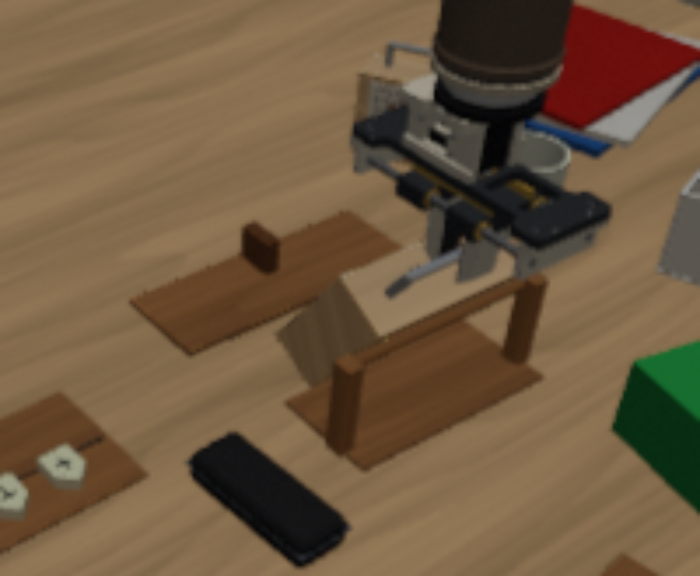

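```bash
python3 -m pendant '[{"dp":[0,0,0],"rotation":[0,0,0],"fingers":0.1},{"dp":[0,0,0],"rotation":[0,0,0],"fingers":0.1},{"dp":[0,0,0],"rotation":[0,0,0],"fingers":0.1},{"dp":[0,0,-0.03],"rotation":[0,0,0],"fingers":0.1},{"dp":[0,0,-0.07],"rotation":[0,0,0],"fingers":0.1},{"dp":[0,0,-0.11],"rotation":[0,0,0],"fingers":0.1},{"dp":[-0.03,0,-0.11],"rotation":[0,0,0],"fingers":0.1},{"dp":[-0.08,0,-0.11],"rotation":[0,0,0],"fingers":0.1}]' 10; python3 -c "
from h import *
im=arm.get_image('scene')
cv2.imwrite('pics/s15.png',cv2.resize(im[100:280,210:410],None,fx=3.5,fy=3.2))
for c,s,l in tiles(im,(150,225,260,310)): print('sc',s[4],w('scene',c,.020)[0]-[.00375,0,0])
plan([.4703,.1914,.15],-92.3)"
```

```text
clock: 26.52
position: [0.6219, 0.1886, 0.2622]
ee_rot: [-3.139, 0.068, -0.003]
force: [-0.1, 1.1, 0.1]
width: 0.45
sc 95 [ 0.59216669 -0.1100009   0.02      ]
sc 98 [ 0.59240889 -0.16296984  0.02      ]
sc 103 [ 0.59245354 -0.21343277  0.02      ]
sc 110 [ 0.59275836 -0.26589254  0.02      ]
dp [-0.1424  0.004   0.1121] rot [0.0042 0.0035 1.573 ] pos [0.6133 0.19   0.2614]
```

View pics/s15.png

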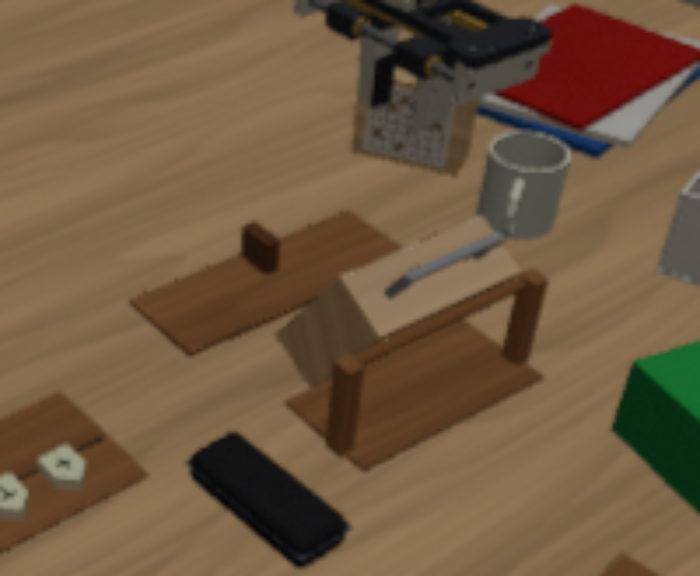

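The box leans on the rail by itself, with its handle near (445,265), and the tiles haven't moved. I'll re-grasp the straightedge.

```bash
python3 -m pendant '[{"dp":[-0.06,0.002,0],"rotation":[0,0,0.18],"fingers":-0.1},{"dp":[-0.1,0.004,0],"rotation":[0,0,0.36],"fingers":-0.1},{"dp":[-0.1424,0.004,0],"rotation":[0,0,0.55],"fingers":-0.1},{"dp":[-0.1424,0.004,0.03],"rotation":[0,0,0.73],"fingers":-0.1},{"dp":[-0.1424,0.004,0.05],"rotation":[0,0,0.91],"fingers":-0.1},{"dp":[-0.1424,0.004,0.08],"rotation":[0,0,1.09],"fingers":-0.1},{"dp":[-0.1424,0.004,0.1121],"rotation":[0.002,0.002,1.27],"fingers":-0.1},{"dp":[-0.1424,0.004,0.1121],"rotation":[0.003,0.003,1.45],"fingers":-0.1},{"dp":[-0.1424,0.004,0.1121],"rotation":[0.004,0.004,1.573],"fingers":-0.1},{"dp":[-0.1424,0.004,0.1121],"rotation":[0.004,0.004,1.573],"fingers":-0.1},{"dp":[-0.1424,0.004,0.1121],"rotation":[0.004,0.004,1.573],"fingers":-0.1}]' 40; python3 -c "
from h import *
plan([.4703,.1914,.0125],-92.3)"
```

```text
clock: 27.95
position: [0.4704, 0.1915, 0.1502]
ee_rot: [-2.18, 2.262, -0.001]
force: [0.2, 0.0, -0.1]
width: 0.55
dp [1.000e-04 2.000e-04 1.377e-01] rot [-0.0005 -0.0002  0.003 ] pos [0.4704 0.1915 0.1502]
```

```bash
python3 -m pendant '[{"dp":[0,0,0.06],"rotation":[0,0,0],"fingers":-0.1},{"dp":[0,0,0.1],"rotation":[0,0,0],"fingers":-0.1},{"dp":[0,0,0.13],"rotation":[0,0,0],"fingers":-0.1},{"dp":[0,0,0.1377],"rotation":[0,0,0],"fingers":-0.1},{"dp":[0,0,0.1377],"rotation":[0,0,0],"fingers":-0.1},{"dp":[0,0,0.1377],"rotation":[0,0,0],"fingers":1},{"dp":[0,0,0.1377],"rotation":[0,0,0],"fingers":1},{"dp":[0,0,0.1377],"rotation":[0,0,0],"fingers":1},{"dp":[0,0,0.1377],"rotation":[0,0,0],"fingers":1},{"dp":[0,0,0.1377],"rotation":[0,0,0],"fingers":1},{"dp":[0,0,0.136],"rotation":[0,0,0],"fingers":1},{"dp":[0,0,0.136],"rotation":[0,0,0],"fingers":1}]' 40; python3 -c "
from h import *
im=arm.get_image('scene')
cv2.imwrite('pics/s16.png',cv2.resize(im[100:280,210:410],None,fx=3.5,fy=3.2))
im=arm.get_image('top')
cv2.imwrite('pics/t16.png',cv2.resize(im[135:245,160:260],None,fx=5,fy=5))
"
```

```text
clock: 29.45
position: [0.4703, 0.1914, 0.0141]
ee_rot: [2.18, -2.262, 0.001]
force: [-1.0, 0.0, -1.6]
width: 0.173
```

View pics/s16.png

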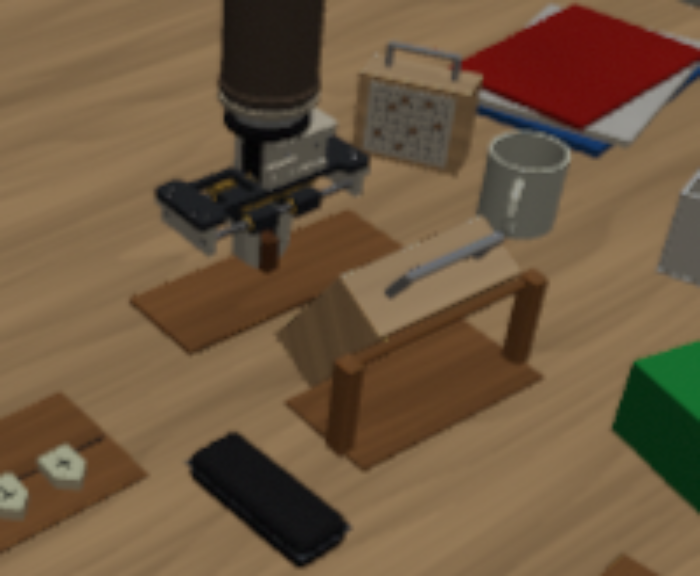

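View pics/t16.png

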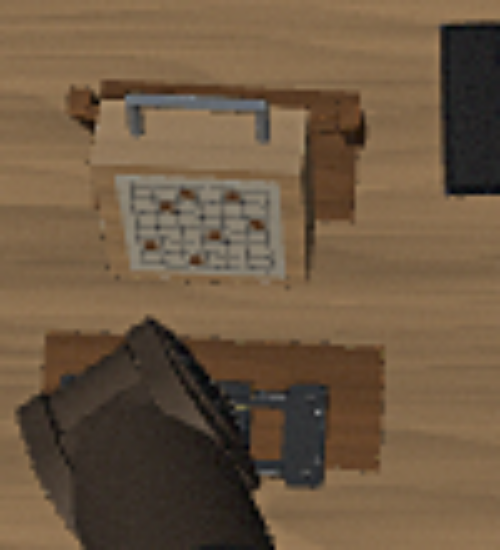

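```bash
python3 -c "
from h import *
g=lambda a,b:(160+a/5-.4,135+b/5-.4); f=lambda a,b:(210+a/3.5-.35,100+b/3.2-.35)
print('edge',w('top',[g(47,333),g(385,347)],.0095),'scene FR',w('scene',f(191,353),.0095)); print('box front',w('top',[g(98,270),g(300,283)],.031))"
```

```text
edge [[0.54358716 0.31778406 0.0095    ]
 [0.53506086 0.05969809 0.0095    ]] scene FR [[0.53886181 0.05879171 0.0095    ]]
box front [[0.59060334 0.27608398 0.031     ]
 [0.58208036 0.12358392 0.031     ]]
```

```bash
python3 -m pendant '[{"dp":[0,-0.006,0],"rotation":[0,0,0],"fingers":1},{"dp":[0,-0.014,0],"rotation":[0,0,0],"fingers":1},{"dp":[0,-0.022,0],"rotation":[0,0,0],"fingers":1},{"dp":[0,-0.03,0],"rotation":[0,0,0],"fingers":1},{"dp":[0,-0.038,0],"rotation":[0,0,0],"fingers":1},{"dp":[0,-0.046,0],"rotation":[0,0,0],"fingers":1},{"dp":[0,-0.052,0],"rotation":[0,0,0],"fingers":1},{"dp":[0,-0.056,0],"rotation":[0,0,0],"fingers":1},{"dp":[0,-0.056,0],"rotation":[0,0,0],"fingers":1},{"dp":[0,-0.056,0.001],"rotation":[0,0,0],"fingers":1},{"dp":[0,-0.056,0.0017],"rotation":[0,0,0],"fingers":1},{"dp":[0,-0.056,0.0017],"rotation":[0,0,0],"fingers":1}]' 40; python3 -c "
from h import *
print(arm.observe()['force'])
im=arm.get_image('scene')
cv2.imwrite('pics/s17.png',cv2.resize(im[100:280,210:410],None,fx=3.5,fy=3.2))
im=arm.get_image('top')
cv2.imwrite('pics/t17.png',cv2.resize(im[135:245,160:260],None,fx=5,fy=5))
"
```

```text
clock: 31.05
position: [0.526, 0.1894, 0.0128]
ee_rot: [2.18, -2.262, 0.001]
force: [-2.5, -0.9, 6.6]
width: 0.172
[-2.47857347 -0.88722323  6.59710774]
```

View pics/s17.png

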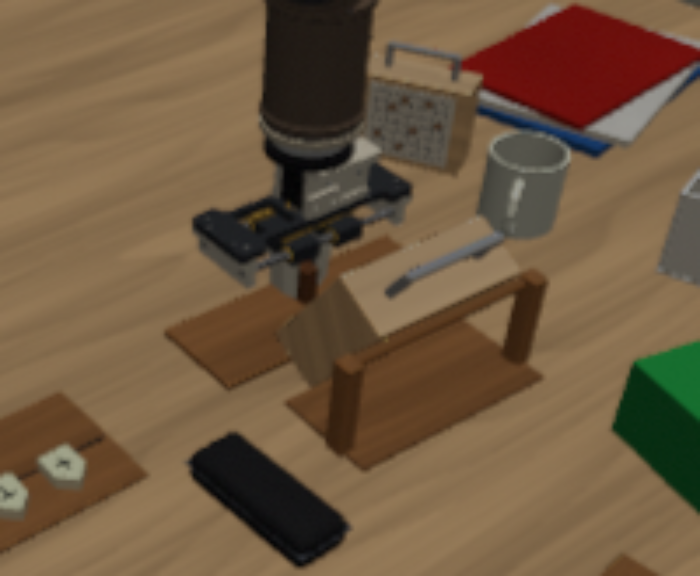

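View pics/t17.png

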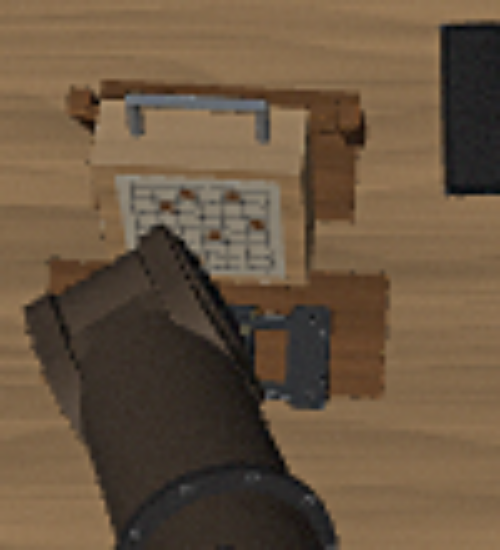

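```bash
python3 -c "
from h import *
g=lambda a,b:(160+a/5-.4,135+b/5-.4); f=lambda a,b:(210+a/3.5-.35,100+b/3.2-.35)
print('edge',w('top',[g(50,258),g(388,272)],.008),'scene FR',w('scene',f(229,387),.008))"
python3 -m pendant '[{"dp":[0,0,0],"rotation":[0,0,0],"fingers":0.3},{"dp":[0,0,0],"rotation":[0,0,0],"fingers":0.1},{"dp":[0,0,0],"rotation":[0,0,0],"fingers":0.1},{"dp":[0,0,-0.03],"rotation":[0,0,0],"fingers":0.1},{"dp":[0,0.01,-0.08],"rotation":[0,0,0],"fingers":0.1},{"dp":[0,0.02,-0.14],"rotation":[0,0,0],"fingers":0.1},{"dp":[0,0.02,-0.20],"rotation":[0,0,0],"fingers":0.1},{"dp":[0,0.02,-0.25],"rotation":[0,0,0],"fingers":0.1},{"dp":[0,0.02,-0.25],"rotation":[0,0,0],"fingers":0.1}]' 10; python3 -c "
from h import *
im=arm.get_image('scene')
cv2.imwrite('pics/s18.png',cv2.resize(im[100:280,210:410],None,fx=3.5,fy=3.2))
for c,s,l in tiles(im,(150,225,260,310)): print('sc',s[4],w('scene',c,.020)[0]-[.00375,0,0])
plan([.6995,.1855,.24],-2.3)"
```

```text
edge [[0.60113867 0.31693427 0.008     ]
 [0.59262409 0.05806682 0.008     ]] scene FR [[0.59290483 0.05732376 0.008     ]]
clock: 32.28
position: [0.5079, 0.1913, 0.2671]
ee_rot: [-2.175, 2.257, -0.005]
force: [0.8, -0.8, -0.5]
width: 0.449
sc 91 [ 0.59211701 -0.11002934  0.02      ]
sc 97 [ 0.59254543 -0.16311155  0.02      ]
sc 94 [ 0.59226666 -0.21344761  0.02      ]
sc 109 [ 0.59286484 -0.26601269  0.02      ]
dp [-0.0019 -0.1928  0.0251] rot [-0.0037 -0.0019 -1.5675] pos [0.5067 0.1906 0.2644]
```

View pics/s18.png

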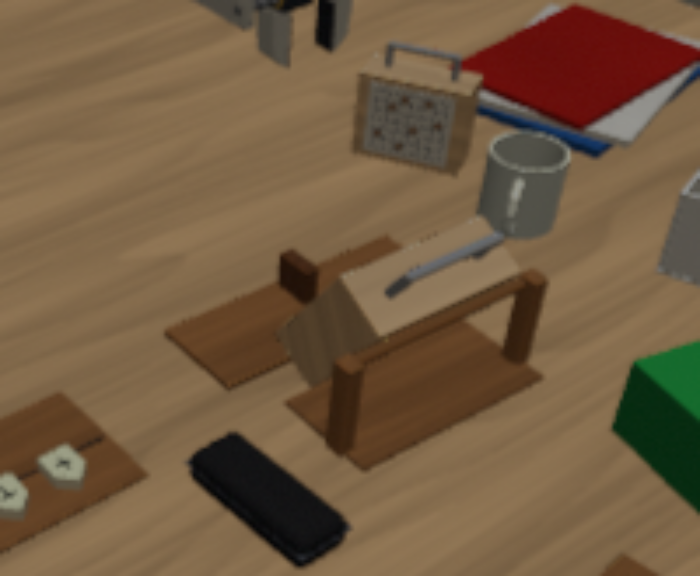

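The blade lies under the raised front, its edge at x≈0.597, which is about 23 mm behind the box's front line. Next I move the gripper over the leaning handle.

```bash
python3 -m pendant '[{"dp":[-0.002,-0.03,0],"rotation":[0,0,-0.18],"fingers":0.0},{"dp":[-0.002,-0.06,0],"rotation":[0,0,-0.36],"fingers":0.0},{"dp":[-0.002,-0.09,0],"rotation":[0,0,-0.54],"fingers":0.0},{"dp":[-0.002,-0.12,0],"rotation":[0,0,-0.72],"fingers":0.0},{"dp":[-0.002,-0.15,0],"rotation":[0,0,-0.9],"fingers":0.0},{"dp":[-0.002,-0.18,0],"rotation":[0,0,-1.08],"fingers":0.0},{"dp":[-0.002,-0.1928,0],"rotation":[-0.002,-0.002,-1.26],"fingers":0.0},{"dp":[-0.002,-0.1928,0.01],"rotation":[-0.003,-0.002,-1.44],"fingers":0.0},{"dp":[-0.002,-0.1928,0.025],"rotation":[-0.0037,-0.002,-1.5675],"fingers":0.0},{"dp":[-0.002,-0.1928,0.025],"rotation":[-0.0037,-0.002,-1.5675],"fingers":0.0},{"dp":[-0.002,-0.1928,0.025],"rotation":[-0.0037,-0.002,-1.5675],"fingers":0.0}]' 10; python3 -c "
from h import *
plan([.6995,.1855,.1525],-2.3)"
```

```text
clock: 33.7
position: [0.6993, 0.1855, 0.2396]
ee_rot: [3.141, -0.067, -0.002]
force: [0.1, 0.5, -0.6]
width: 0.499
dp [ 0.0003 -0.      0.0871] rot [ 0.0002  0.0011 -0.0028] pos [0.6993 0.1855 0.2396]
```

```bash
python3 -m pendant '[{"dp":[0,0,0.03],"rotation":[0,0,0],"fingers":0.0},{"dp":[0,0,0.06],"rotation":[0,0,0],"fingers":0.0},{"dp":[0,0,0.087],"rotation":[0,0,0],"fingers":0.0},{"dp":[0,0,0.087],"rotation":[0,0,0],"fingers":0.0},{"dp":[0,0,0.087],"rotation":[0,0,0],"fingers":0.3},{"dp":[0,0,0.087],"rotation":[0,0,0],"fingers":0.6},{"dp":[0,0,0.087],"rotation":[0,0,0],"fingers":0.6},{"dp":[0,0,0.087],"rotation":[0,0,0],"fingers":0.6},{"dp":[-0.005,0,0.086],"rotation":[0,0,0],"fingers":0.6},{"dp":[-0.01,0,0.085],"rotation":[0,0,0],"fingers":0.6},{"dp":[-0.015,0,0.084],"rotation":[0,0,0],"fingers":0.6},{"dp":[-0.02,0,0.082],"rotation":[0,0,0],"fingers":0.6},{"dp":[-0.02,0,0.082],"rotation":[0,0,0],"fingers":0.6}]' 10; python3 -c "
from h import *
im=arm.get_image('scene')
print(arm.observe()['force'])
cv2.imwrite('pics/s19.png',cv2.resize(im[100:280,210:410],None,fx=3.5,fy=3.2))"
```

```text
clock: 35.33
position: [0.6789, 0.1866, 0.1579]
ee_rot: [3.141, -0.067, -0.002]
force: [0.2, 0.6, 0.3]
width: 0.199
[ 1.26308827 -0.57203141 -0.79068349]
```

View pics/s19.png

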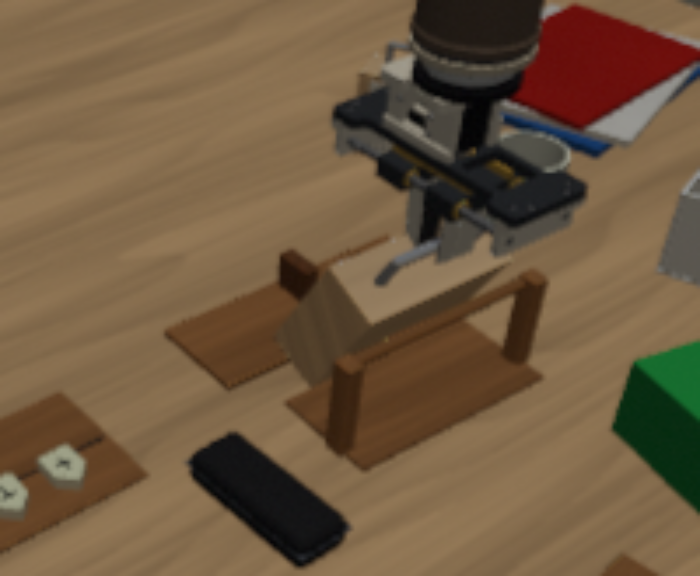

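```bash
python3 -m pendant '[{"dp":[-0.004,0,-0.001],"rotation":[0,0,0],"fingers":0.6},{"dp":[-0.008,0,-0.002],"rotation":[0,0,0],"fingers":0.6},{"dp":[-0.012,0,-0.003],"rotation":[0,0,0],"fingers":0.6},{"dp":[-0.015,0,-0.003],"rotation":[0,0,0],"fingers":0.6},{"dp":[-0.018,0,-0.004],"rotation":[0,0,0],"fingers":0.6},{"dp":[-0.021,0,-0.004],"rotation":[0,0,0],"fingers":0.6},{"dp":[-0.024,0,-0.005],"rotation":[0,0,0],"fingers":0.6},{"dp":[-0.027,0,-0.005],"rotation":[0,0,0],"fingers":0.6},{"dp":[-0.03,0,-0.006],"rotation":[0,0,0],"fingers":0.6},{"dp":[-0.032,0,-0.006],"rotation":[0,0,0],"fingers":0.6},{"dp":[-0.034,0,-0.006],"rotation":[0,0,0],"fingers":0.6},{"dp":[-0.036,0,-0.006],"rotation":[0,0,0],"fingers":0.6},{"dp":[-0.037,0,-0.006],"rotation":[0,0,0],"fingers":0.6},{"dp":[-0.037,0,-0.006],"rotation":[0,0,0],"fingers":0.6}]' 10; python3 -c "
from h import *
im=arm.get_image('scene')
print(arm.observe()['force'])
cv2.imwrite('pics/s20.png',cv2.resize(im[100:280,210:410],None,fx=3.5,fy=3.2))"
```

```text
clock: 37.12
position: [0.6422, 0.188, 0.1638]
ee_rot: [3.141, -0.067, -0.001]
force: [-0.2, -0.2, -0.3]
width: 0.195
[ 0.31799416 -0.38246225 -0.33363842]
```

View pics/s20.png

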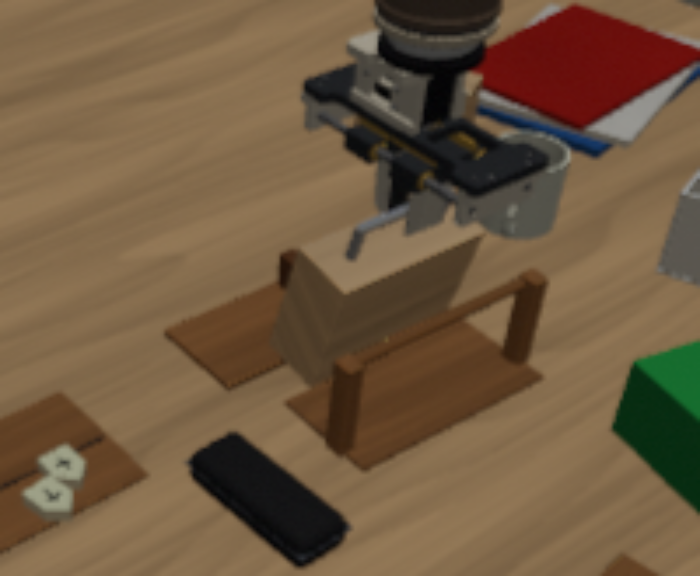

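A tile has been knocked aside and now sits at about (50,497). I'll finish lowering the box, then put that tile back.

```bash
python3 -m pendant '[{"dp":[-0.002,0,0],"rotation":[0,0,0],"fingers":0.6},{"dp":[-0.004,0,0],"rotation":[0,0,0],"fingers":0.6},{"dp":[-0.005,0,0],"rotation":[0,0,0],"fingers":0.6},{"dp":[-0.005,0,0],"rotation":[0,0,0],"fingers":0.6},{"dp":[-0.005,0,0],"rotation":[0,0,0],"fingers":0.4},{"dp":[-0.003,0,0],"rotation":[0,0,0],"fingers":0.1},{"dp":[-0.003,0,0],"rotation":[0,0,0],"fingers":0.1},{"dp":[-0.003,0,0],"rotation":[0,0,0],"fingers":0.1},{"dp":[-0.003,0,-0.02],"rotation":[0,0,0],"fingers":0.1},{"dp":[-0.003,0,-0.06],"rotation":[0,0,0],"fingers":0.1},{"dp":[-0.003,0,-0.11],"rotation":[0,0,0],"fingers":0.1},{"dp":[-0.06,0.0,-0.12],"rotation":[0,0,0],"fingers":0.1},{"dp":[-0.12,0.0,-0.12],"rotation":[0,0,0],"fingers":0.1},{"dp":[-0.17,0.0,-0.12],"rotation":[0,0,0],"fingers":0.1},{"dp":[-0.17,0.0,-0.12],"rotation":[0,0,0],"fingers":0.1}]' 10; python3 -c "
from h import *
im=arm.get_image('scene')
cv2.imwrite('pics/s21r.png',im)
cv2.imwrite('pics/s21.png',cv2.resize(im[140:310,140:360],None,fx=3.6,fy=3.5))
for c,s,l in tiles(im,(150,225,260,310)): print('sc',c,s[4],w('scene',c,.020)[0])
im=arm.get_image('top')
cv2.imwrite('pics/t21r.png',im)
cv2.imwrite('pics/t21.png',cv2.resize(im[135:235,160:360],None,fx=4,fy=4.5))
for c,s,l in tiles(im,(255,145,350,225)): print('top',c,s[4],w('top',c,.020)[0])
"
```

```text
clock: 39.05
position: [0.4692, 0.1959, 0.2847]
ee_rot: [3.14, -0.062, -0.001]
force: [1.5, -0.4, 0.1]
width: 0.451
sc [225.81025641 249.25641026] 195 [ 0.6072173  -0.12392791  0.02      ]
sc [194.49462366 262.5483871 ] 93 [ 0.59606682 -0.21358682  0.02      ]
sc [176.54 272.59] 100 [ 0.59681946 -0.26599382  0.02      ]
top [284.83333333 185.09848485] 132 [ 0.60822171 -0.12352286  0.02      ]
top [308.5        188.17647059] 68 [ 0.59724975 -0.21372103  0.02      ]
top [322.         188.29310345] 58 [ 0.59724895 -0.26517453  0.02      ]
```

View pics/s21.png

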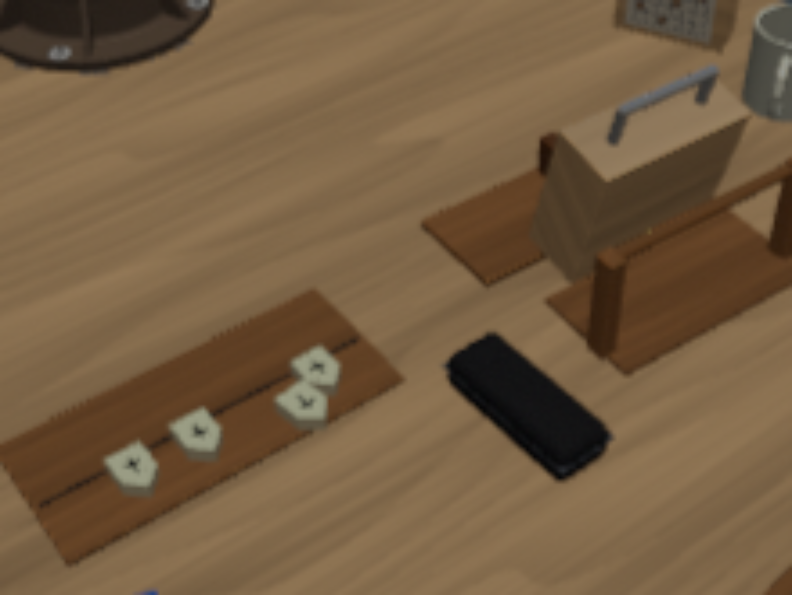

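View pics/t21.png

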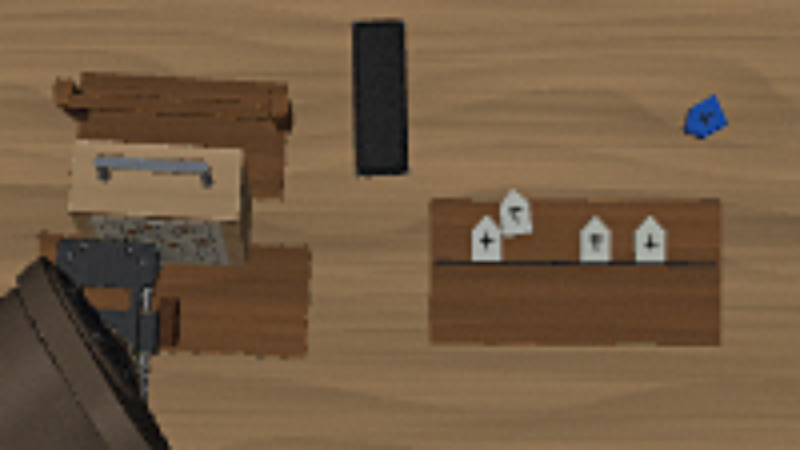

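The box is propped on the blade. The knocked tile touches its neighbour's point, with its centroid near (0.618,−0.1365) and yaw about +0.17. I can grip it lengthwise, over its flat end and point, where both sides are free.

```bash
python3 -c "
from h import *
im=cv2.imread('pics/t21r.png'); cv2.imwrite('pics/t22.png',cv2.resize(im[175:200,270:310],None,fx=18,fy=18,interpolation=cv2.INTER_CUBIC))
plan([.6217,-.1389,.1],9.7)"
```

```text
dp [0.1628 0.3273 0.1847] rot [ 0.0003 -0.0007 -0.212 ] pos [0.4729 0.1951 0.2845]
```

View pics/t22.png

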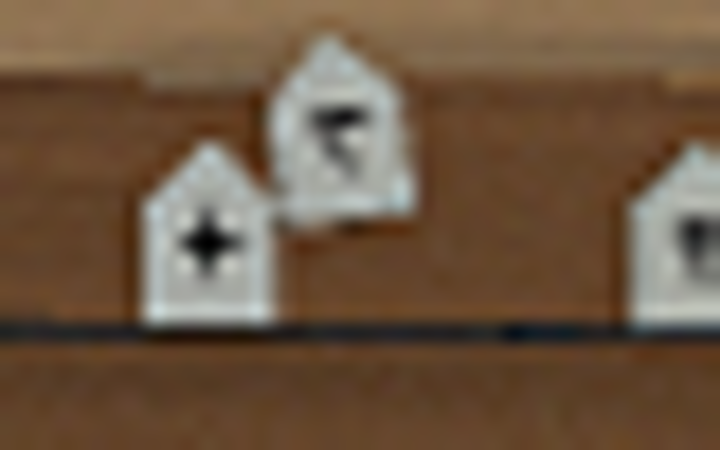

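```bash
python3 -c "
from h import *
g=lambda a,b:(270+a/18-.47,175+b/18-.47)
p=w('top',[g(330,33),g(350,218),g(210,140),g(210,325)],.02);print(p); d=p[0]-p[1]; print(np.arctan2(d[1],d[0]),np.linalg.norm(d),(p[0]+p[1])/2)
plan([.6208,-.1395,.1],6.8)"
```

```text
[[ 0.64172679 -0.1349479   0.02      ]
 [ 0.60246781 -0.13931922  0.02      ]
 [ 0.61876351 -0.10962228  0.02      ]
 [ 0.57953722 -0.10979737  0.02      ]]
0.11088882747646771 0.03950159579492042 [ 0.6220973  -0.13713356  0.02      ]
dp [0.1619 0.328  0.1847] rot [ 0.0002 -0.0007 -0.1614] pos [0.4729 0.1951 0.2845]
```

```bash
python3 -m pendant '[{"dp":[0.03,0.06,0.0],"rotation":[0,0,-0.05],"fingers":-0.17},{"dp":[0.06,0.11,0.0],"rotation":[0,0,-0.1],"fingers":-0.17},{"dp":[0.09,0.16,0.0],"rotation":[0,0,-0.155],"fingers":-0.17},{"dp":[0.12,0.21,0.03],"rotation":[0,0,-0.155],"fingers":-0.17},{"dp":[0.15,0.26,0.08],"rotation":[0,0,-0.155],"fingers":-0.17},{"dp":[0.163,0.31,0.13],"rotation":[0,0,-0.155],"fingers":-0.17},{"dp":[0.163,0.327,0.17],"rotation":[0,0,-0.155],"fingers":-0.17},{"dp":[0.163,0.327,0.1847],"rotation":[0,0,-0.155],"fingers":-0.17},{"dp":[0.163,0.327,0.1847],"rotation":[0,0,-0.155],"fingers":-0.17},{"dp":[0.163,0.327,0.1847],"rotation":[0,0,-0.155],"fingers":-0.17}]' 8; python3 -c "
from h import *
plan([.622,-.1385,.011],6.4)"
```

```text
clock: 40.4
position: [0.6235, -0.1371, 0.1016]
ee_rot: [-3.136, -0.179, -0.005]
force: [1.1, -0.6, -0.4]
width: 0.587
dp [-0.0019  0.0013  0.0906] rot [ 0.     -0.0033  0.0023] pos [ 0.6235 -0.1371  0.1016]
```

```bash
python3 -m pendant '[{"dp":[-0.0019,0.0013,0.04],"rotation":[0,-0.003,0.002],"fingers":-0.17},{"dp":[-0.0019,0.0013,0.07],"rotation":[0,-0.003,0.002],"fingers":-0.17},{"dp":[-0.0019,0.0013,0.09],"rotation":[0,-0.003,0.002],"fingers":-0.17},{"dp":[-0.0019,0.0013,0.09],"rotation":[0,-0.003,0.002],"fingers":-0.17},{"dp":[-0.0019,0.0013,0.09],"rotation":[0,-0.003,0.002],"fingers":0.05},{"dp":[-0.0019,0.0013,0.09],"rotation":[0,-0.003,0.002],"fingers":0.3},{"dp":[-0.0019,0.0013,0.09],"rotation":[0,-0.003,0.002],"fingers":0.5},{"dp":[-0.0019,0.0013,0.09],"rotation":[0,-0.003,0.002],"fingers":0.5}]' 8; python3 -c "
from h import *
plan([.622,-.166,.012],6.4);plan([.5995,-.164,.012],0.4)
im=arm.get_image('scene')
cv2.imwrite('pics/s23.png',cv2.resize(im[200:310,140:280],None,fx=5.5,fy=5.3))"
```

```text
clock: 41.4
position: [0.6229, -0.1386, 0.013]
ee_rot: [3.136, 0.176, 0.004]
force: [-1.4, 0.0, 7.6]
width: 0.424
dp [-0.0039  0.0272  0.001 ] rot [ 0.0006 -0.0022  0.0002] pos [ 0.6229 -0.1386  0.013 ]
dp [-0.0261  0.0227  0.0009] rot [ 0.0004 -0.0023  0.1049] pos [ 0.6229 -0.1386  0.013 ]
```

View pics/s23.png

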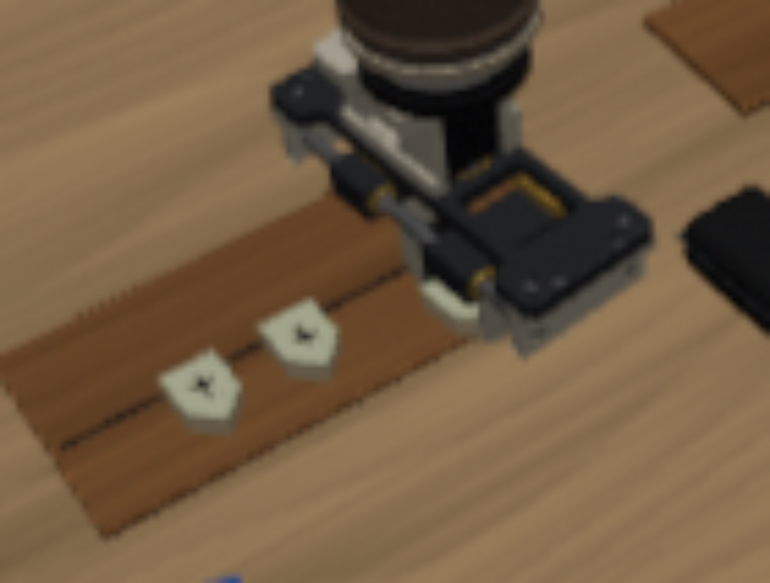

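```bash
python3 -m pendant '[{"dp":[0,0,-0.003],"rotation":[0,0,0],"fingers":0.5},{"dp":[0,0,-0.005],"rotation":[0,0,0],"fingers":0.5},{"dp":[-0.002,0.01,-0.005],"rotation":[0,0,0],"fingers":0.5},{"dp":[-0.004,0.02,-0.005],"rotation":[0,0,0],"fingers":0.5},{"dp":[-0.0039,0.0272,-0.005],"rotation":[0,0,0],"fingers":0.5},{"dp":[-0.0039,0.0272,-0.005],"rotation":[0,0,0],"fingers":0.5}]' 8; python3 -c "
from h import *
print(arm.observe()['force'])
plan([.5995,-.164,.017],0.4)
im=arm.get_image('scene')
cv2.imwrite('pics/s24.png',cv2.resize(im[200:310,140:280],None,fx=5.5,fy=5.3))
im=arm.get_image('top')
cv2.imwrite('pics/t24.png',cv2.resize(im[165:215,260:350],None,fx=8,fy=8,interpolation=cv2.INTER_CUBIC))"
```

```text
clock: 42.2
position: [0.6219, -0.1674, 0.0178]
ee_rot: [3.136, 0.173, 0.003]
force: [-0.7, 0.1, 0.0]
width: 0.42
[-0.72726611  0.11544088  0.04206466]
dp [-0.0218 -0.0058  0.0007] rot [ 0.0009 -0.002   0.1032] pos [ 0.6219 -0.1674  0.0178]
```

View pics/s24.png

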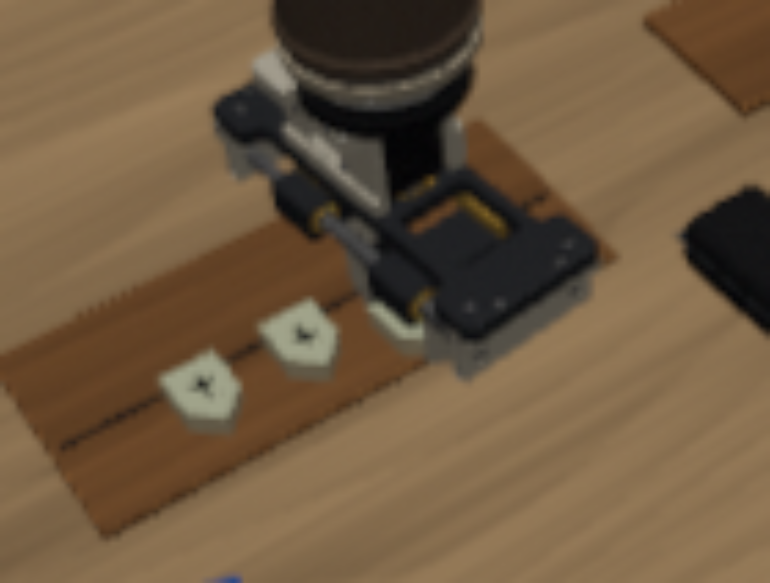

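View pics/t24.png

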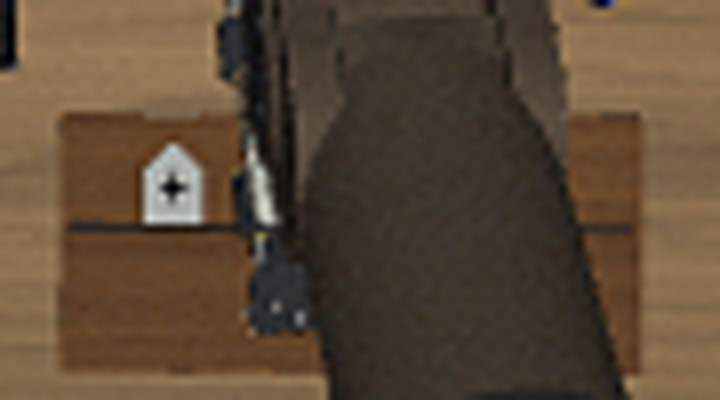

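```bash
python3 -m pendant '[{"dp":[-0.01,-0.003,0],"rotation":[0,0,0.05],"fingers":0.5},{"dp":[-0.0218,-0.0058,0],"rotation":[0.001,-0.002,0.103],"fingers":0.5},{"dp":[-0.0218,-0.0058,0],"rotation":[0.001,-0.002,0.103],"fingers":0.5},{"dp":[-0.0218,-0.0058,0],"rotation":[0.001,-0.002,0.103],"fingers":0.5},{"dp":[-0.0218,-0.0058,0.003],"rotation":[0.001,-0.002,0.103],"fingers":0.5},{"dp":[-0.0218,-0.0058,0.0045],"rotation":[0.001,-0.002,0.103],"fingers":0.5},{"dp":[-0.0218,-0.0058,0.0045],"rotation":[0.001,-0.002,0.103],"fingers":0.5}]' 8; python3 -c "
from h import *
print(arm.observe()['force'])
plan([.5995,-.164,.0135],0.4)"
```

```text
clock: 43.18
position: [0.5998, -0.1625, 0.0131]
ee_rot: [-3.141, -0.014, -0.0]
force: [0.3, -0.3, -0.9]
width: 0.418
[ 0.29359412 -0.27606949 -0.87134152]
dp [-0.0003  0.0015 -0.0004] rot [-0.001  -0.0001  0.0019] pos [ 0.5998 -0.1625  0.0131]
```

```bash
python3 -m pendant '[{"dp":[-0.0003,0.0015,0.001],"rotation":[0,0,0],"fingers":0.5},{"dp":[-0.0003,0.0015,0.0015],"rotation":[0,0,0],"fingers":0.5},{"dp":[-0.0003,0.0015,0.0015],"rotation":[0,0,0],"fingers":0},{"dp":[-0.0003,0.0015,0.0015],"rotation":[0,0,0],"fingers":-0.1},{"dp":[-0.0003,0.0015,0.0015],"rotation":[0,0,0],"fingers":-0.15},{"dp":[-0.0003,0.0015,-0.03],"rotation":[0,0,0],"fingers":-0.15},{"dp":[-0.0003,0.0015,-0.08],"rotation":[0,0,0],"fingers":-0.15},{"dp":[-0.05,0.0015,-0.12],"rotation":[0,0,0],"fingers":-0.15},{"dp":[-0.1,0.0015,-0.14],"rotation":[0,0,0],"fingers":-0.15},{"dp":[-0.15,0.0015,-0.14],"rotation":[0,0,0],"fingers":-0.15},{"dp":[-0.2,0.0015,-0.14],"rotation":[0,0,0],"fingers":-0.15},{"dp":[-0.2,0.0015,-0.14],"rotation":[0,0,0],"fingers":-0.15}]' 8; python3 -c "
from h import *
im=arm.get_image('scene')
cv2.imwrite('pics/s25.png',cv2.resize(im[140:310,140:360],None,fx=3.6,fy=3.5))
for c,s,l in tiles(im,(150,225,260,310)): print('sc',s[4],w('scene',c,.020)[0]-[.00375,0,0])
im=arm.get_image('top');cv2.imwrite('pics/t25r.png',im)
cv2.imwrite('pics/t25.png',cv2.resize(im[165:215,260:350],None,fx=8,fy=8,interpolation=cv2.INTER_CUBIC))
cv2.imwrite('pics/t25b.png',cv2.resize(im[140:240,160:260],None,fx=6,fy=6,interpolation=cv2.INTER_CUBIC))
for c,s,l in tiles(im,(255,145,350,225)): print('top',s[4],w('top',c,.020)[0]-[.00375,0,0])"
```

```text
clock: 44.68
position: [0.3957, -0.1664, 0.153]
ee_rot: [-3.141, -0.011, 0.005]
force: [1.1, 0.5, -0.3]
width: 0.57
sc 88 [ 0.59248349 -0.10988733  0.02      ]
sc 96 [ 0.59335059 -0.16130501  0.02      ]
sc 93 [ 0.59231682 -0.21358682  0.02      ]
sc 99 [ 0.59323349 -0.26612142  0.02      ]
top 61 [ 0.59295862 -0.10934642  0.02      ]
top 61 [ 0.59341286 -0.16191285  0.02      ]
top 68 [ 0.59349975 -0.21372103  0.02      ]
top 58 [ 0.59349895 -0.26517453  0.02      ]
```

View pics/s25.png

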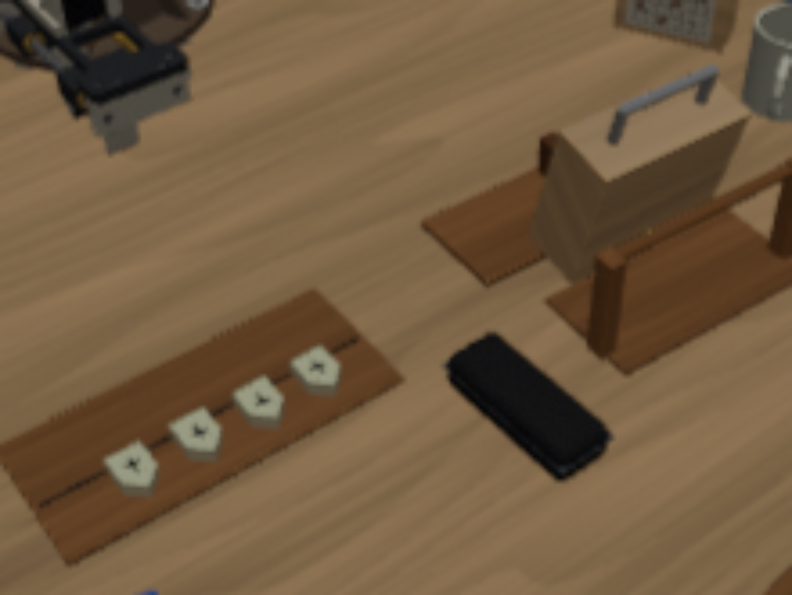

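View pics/t25.png

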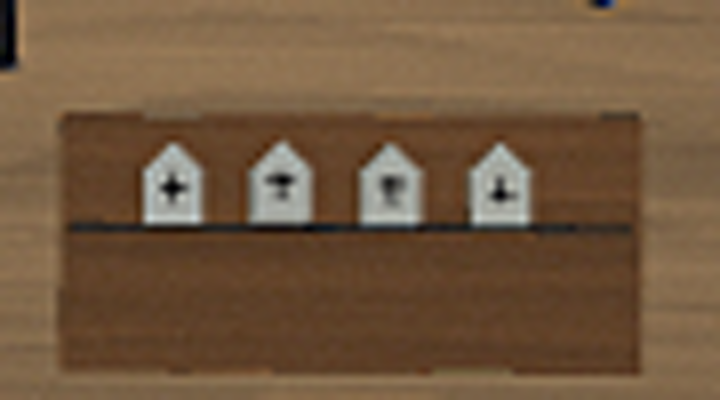

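View pics/t25b.png

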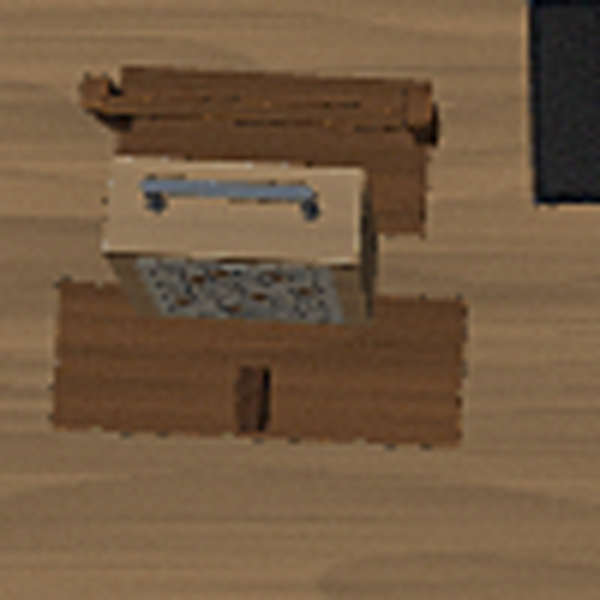

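```bash
python3 -c "
from h import *
g=lambda a,b:(160+a/6-.42,140+b/6-.42); f=lambda a,b:(140+a/3.6-.36,140+b/3.5-.36)
print('edge F',w('top',[g(57,282),g(467,298)],.008),'back',w('top',[g(52,430),g(461,445)],.008),'scene FR',w('scene',f(489,284),.008))
R=tri(g(309,193),f(618,113));L=tri(g(147,185),f(709,74));print('handle',R,L,(R+L)/2)
print([ (t,30-30*np.cos(t)+175*np.sin(t)) for t in(.15,.2,.25)])
"
```

```text
edge F [[0.59966258 0.31889341 0.008     ]
 [0.5916838  0.05723972 0.008     ]] back [[0.50526696 0.32018048 0.008     ]
 [0.49788184 0.06006841 0.008     ]] scene FR [[0.59423534 0.05773573 0.008     ]]
handle [0.63849734 0.14165702 0.17629859] [0.64215464 0.23453601 0.17440057] [0.64032599 0.18809652 0.17534958]
[(0.15, np.float64(26.488540844798592)), (0.2, np.float64(35.36513555389847)), (0.25, np.float64(44.228320218222166))]
```

```bash
python3 -c "
from cell import arm
print(arm.sign_off(), arm.observe()['clock'])"
```

```text
the job is handed in; nothing more can be done
the job is handed in; nothing more can be done
```

The job is done and handed in at about 45 s of robot time; the sign-off itself gives no verdict.

**What I did**
- I moved the two tiles from the table onto the strip and pushed all four to the line with the straightedge.
- I tipped the box back onto its rest and slid the blade under its raised front. The edge ended about 15 mm behind the raised front edge.
- I let the box down onto the blade.
- While the box was coming down, one tile got knocked against its neighbour. I put it back by hand with the gripper, not with the straightedge.

**Last checks**
- **Tiles:** both cameras put all four middles at x = 0.592–0.594 m. Flat ends exactly on the line would give 0.5925. They look square to the line.
- **Straightedge:** its edge is about 22 mm behind where the box's front stood, and it appears flat on the table. Single corner readings from the two cameras differed by up to 3 mm.
- **Box:** the handle has moved back about 36 mm, which means a lean of about 0.20 rad. It is centred on its rest to within a few millimetres. I did not measure the force between box and blade; I judged the contact from the lean and the pictures.
- **Bystanders:** the glasses case and white mug look unmoved in the last pictures. The blue mug was outside the final close-ups, but the arm did not go near it.
- **Not explained:** a brief 7.6 N upward force while I gripped the knocked tile. Nothing else had moved.

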